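# Load the curing station and start the cure

## Robot

A 6-joint arm with a two-finger parallel gripper is mounted at the origin on the work surface. World frame = base frame: x ahead of the robot, y to its left, z up, the work surface at z = 0. Lengths are in m, angles in degrees, forces in N, time in s.
With the tool pointing down it reaches from about 0.25 to 0.725 m from the base axis. Payload 9.7 kg.
Tool frame: the origin (TCP) lies on the centre line of the jaws, within the pads' length; the fingertips stand 19 mm ahead of it and the grasp point (between the pads) is the TCP (bot.tcp_to_tips is the z of the fingertips in the tool frame, in m); z points along the fingers, y is the line along which they close (so a half turn about z gives the same grasp; the last joint's range is limited). The gripper opens to 85 mm and grips with 20 to 120 N. Pads are 22 mm wide; open, the fingers measure 114 mm over their backs; the gripper's body (76 mm by 85 mm) begins 54 mm behind the grasp point. The pads swing forward as they close: fully open they stand 13 mm farther back than shut.
Start: joints at [63.999, 4.979, 10.078, 95.1, 0, 90], TCP at [0.241, 0.494, 0.25] pointing down, gripper open.
Joint ranges: [-179.16, 179.16], [-48.56, 103.87], [-65.8, 70.77], [-126.05, 130.52], [-82.76, 87.17], [-180, 180]. Speed limits (degrees/s): [127.2, 127.2, 147.25, 180, 180, 180].

## Interface

Orientations are given as [roll, pitch, yaw] about the fixed x, y, z axes, in that order (R = Rz(yaw) Ry(pitch) Rx(roll)).
In Python, from workcell import bot gives the robot as it stands. The module is installed in compiled form; this text tells all that it offers.
- The arm moves only by the tool play_rows, never from a script. Its argument "increments" is a list of rows, each an object with "slide": the shift along the tool's x, y, z in mm, a list of three; "angular": the turn, a rotation vector about the tool's x, y, z in degrees, a list of three; "claw": the opening, from -1 (shut) to 1 (fully open). In form: [{"slide": [x, y, z], "angular": [rx, ry, rz], "claw": claw}, ...]. A call has 1 to 8 rows; each row shifts and turns the commanded pose from where the row before left it, along the tool's axes as they then stand; what a row does not reach is not made up. A row lasts 1/10 s, in which the tool goes at most 50 mm and 8.59 degrees, less where a joint would pass 70% of its speed; a pose out of reach is approached as far as the arm can. A call is refused whole if a number of a shift passes 50 or a number of a turn 8.59, either way. A call with a gripper value outside its range is refused whole. The fingers move at their own pace and stop on an object; "squeeze" is the grip in N (left out, the last holds). Time passes only in rows, so rows that do not move let the fingers close. It gives the time, the measured TCP pose, the force, the opening and the grip force at its end, in the units of the state.
- bot.get_obs(): the state, without advancing time (a new reading comes with each control period).
- bot.camera(name): name is "scene" or "top" or "wrist"; returns the picture (420x560x3 uint8, red, green, blue); there is no depth.
- bot.camera_info(name): a dict with "fovy" (degrees; the focal length in pixels is half the picture's height over the tangent of half this angle, whatever the lens; pixels are square), "cx", "cy" (the principal point, pixels), "k1" (the pictures are not rectified: a ray, as slopes to the right and down, at radius r is drawn at 1 + k1 r^2 times it, then the intrinsics apply), "R" (3x3) and "t" (3): a world point X has camera coordinates R X + t. Camera axes: x right, y down, z forward; pixel columns grow to the right and rows downward; lengths in m; the calibration is good to about 2 mm. A picture is of the moment at which its call begins: read the wrist's pose just before it. camera_info takes no time and is no camera call; for the wrist camera it gives the pose at the moment of the call.
- bot.job_done(): hands the job in; it is judged then, once.
The state is a dict: "time": time; "q": joint angles; "qd": joint speeds; "joint_efforts": joint torques, N m; "ee_pos": TCP position; "tcp_rot": TCP orientation; "wrist_force": force on the tool from outside, world axes, zero at the start; "torque": the same for the moment, N m; "opening": finger opening in m; "grasp_force": force on a finger pad.
Only numpy, scipy, OpenCV 4.12 (cv2) and the standard library are available. Lean on these libraries where they do the work, as an engineer would, in place of code of your own. Each camera call takes 0.05 s, during which the arm holds its last target. There are 200 camera calls.

## Task

Move the finished part (the one with a white fitting) out of the curing station and lay it flat, fitting up, in the middle of the low square grey tray. Tip every grey housing that stands on the bench over onto its plain back so that its round port faces up, and lay each one, port up, flat in a pocket of its own in the curing station. With all that done, seat the lamp bar over them, fully home on the station's two pegs, and after that press the trigger button down fully to start the cure. Leave the jar, the wash bottle and the roll of tape where they are.

Things in the scene. Friction and masses are not known exactly. Their poses are not given: they have to be found in the camera images.
- housing1_mid (a point): plain grey block 28 mm thick (x), 40 wide (y), 70 long (z), 90 g, found standing on a 28 x 40 mm end, or absent (None from the start). Point: block centre. Middle of its front (-x) face: the round port, a boss 16 mm across, 5 mm proud; +x face: plain back. Pushed high on the front it tips over its back lower edge. On its back, port up, x points down and the centre is 14 mm up.
- housing2_mid (a point): plain grey block 28 mm thick (x), 40 wide (y), 70 long (z), 90 g, found standing on a 28 x 40 mm end, or absent (None from the start). Point: block centre. Middle of its front (-x) face: the round port, a boss 16 mm across, 5 mm proud; +x face: plain back. Pushed high on the front it tips over its back lower edge. On its back, port up, x points down and the centre is 14 mm up.
- housing3_mid (a point): plain grey block 28 mm thick (x), 40 wide (y), 70 long (z), 90 g, found standing on a 28 x 40 mm end, or absent (None from the start). Point: block centre. Middle of its front (-x) face: the round port, a boss 16 mm across, 5 mm proud; +x face: plain back. Pushed high on the front it tips over its back lower edge. On its back, port up, x points down and the centre is 14 mm up.
- pocket1 (a point): pocket 1 of 3, side by side 68 mm apart along the curing station. Point: where the centre of a housing lying home on its back comes, 14 mm above the pocket floor. Pocket: 75 mm along x, 45 mm along y; the housing's length goes along x, either way round. Ribs 10 mm tall bound the ends and corners; the middle 47 mm of each long side is open for fingers.
- pocket2 (a point): pocket 2 of 3, side by side 68 mm apart along the curing station. Point: where the centre of a housing lying home on its back comes, 14 mm above the pocket floor. Pocket: 75 mm along x, 45 mm along y; the housing's length goes along x, either way round. Ribs 10 mm tall bound the ends and corners; the middle 47 mm of each long side is open for fingers.
- pocket3 (a point): pocket 3 of 3, side by side 68 mm apart along the curing station. Point: where the centre of a housing lying home on its back comes, 14 mm above the pocket floor. Pocket: 75 mm along x, 45 mm along y; the housing's length goes along x, either way round. Ribs 10 mm tall bound the ends and corners; the middle 47 mm of each long side is open for fingers.
- finished1_mid (a point): a finished part lying in one of the pockets: the same block, 70 mm long (x), 40 wide (y), 28 tall (z, up), on its back with the port up and a white fitting, 10 mm across, bonded in the port, its top 41 mm above the block's underside. Point: block centre, 14 mm above its underside. Only one of the three such entries is present in a run, the others are absent (None).
- finished2_mid (a point): a finished part lying in one of the pockets: the same block, 70 mm long (x), 40 wide (y), 28 tall (z, up), on its back with the port up and a white fitting, 10 mm across, bonded in the port, its top 41 mm above the block's underside. Point: block centre, 14 mm above its underside. Only one of the three such entries is present in a run, the others are absent (None).
- finished3_mid (a point): a finished part lying in one of the pockets: the same block, 70 mm long (x), 40 wide (y), 28 tall (z, up), on its back with the port up and a white fitting, 10 mm across, bonded in the port, its top 41 mm above the block's underside. Point: block centre, 14 mm above its underside. Only one of the three such entries is present in a run, the others are absent (None).
- done_tray_in (a point): middle of the inner floor of the low fixed grey tray for finished parts, 126 x 126 mm outside, walls 4 mm thick, 20 mm tall, floor 4 mm above the bench; x and y along its sides, z up
- station_seat (a point): middle of the curing station, a fixed black plate 96 x 280 mm, 12 mm thick, with a red mat and the three pockets. Point: on the plate's top, level with the pocket floors, 12 mm above the bench; y along the plate, z up. Two steel pegs, 10 mm in diameter, 26 mm tall, the top 9 mm tapering to 4 mm, stand on it at y = +118 and -118 mm.
- lamp_grip (a point): centre of the black grip block on top of the lamp bar (a loose aluminium bridge, 450 g, 266 mm long along y, its two end blocks on steel feet 80 mm wide (x), 12 mm thick). The grip block is 24 mm across (x), 40 mm along y, 28 mm tall, from 66 to 94 mm above the feet; this point is 80 mm above the feet. z up. The bar is the same either way round.
- lamp_foot (a point): middle of the lamp bar's underside at foot level; it meets the station_seat point when the bar is fully home. The end blocks, 30 mm long (y), 66 mm tall, have holes 12.5 mm wide, 34 mm deep, in their undersides at y = +118 and -118 mm, for the pegs. Between them the beam is 48 mm, its three nozzles 42 mm, above the feet.
- trigger_top (a point): centre of the top of the push button, 32 mm across, on the fixed grey trigger box (75 x 75 x 32 mm) on the bench; pressed straight down from above.
- trigger (a joint): travel of the trigger button in m: 0 released, 0.006 fully down (sprung, about 5 N at full travel)
- jar: bystander, to be left alone: a squat lidded jar, 48 mm across, 55 mm tall; its origin is the centre of its underside
- wash_bottle: bystander, to be left alone: a small green wash bottle, 48 mm across, 80 mm tall; its origin is the centre of its underside
- tape_roll: bystander, to be left alone: a roll of amber tape lying flat, 80 mm across, 24 mm tall; its origin is the centre of its underside
There are look-alikes about, which are no part of the job. Leave any blue look-alike of the part that bears housing2_mid alone.

How it is judged:
By the outcome, as a careful person would: the job done as asked, in the order asked, and still so for the second after the job is handed in, with the robot touching nothing.
Of finished1, finished2, finished3 only 1 to 1 are there at a start; the rules pass over those that are not, and their reading is None.
Of housing1, housing2, housing3 only 2 to 3 are there at a start; the rules pass over those that are not, and their reading is None.
At some moment in a run one of lamp_bar may be knocked a few centimetres aside while the robot is not near it.
Once in a run the grip may slacken for a moment while it holds something.
It also fails if it takes over 210 s, if anything falls off the work surface, if the arm or the gripper's body presses on something with over 40 N, if the wrist force passes 120 N, or if a joint passes its speed limit or range.

## Working session

There is one attempt and no reset: what is moved stays moved. The work goes in short steps, Python scripts to look and compute and a tool call to move; the robot and the scene stay as the last step left them, time stands still between calls to the robot, and variables do not carry over. Pictures are saved under pics/ and viewed, at most 14 in all, crops included, and the job is handed in when it is done.

Besides the shell and the picture viewer there is one more tool, called after "Request:" as name([rows], argument=value, ...), one row to a line, values as JSON. play_rows: Moves the arm, as the interface text tells. Its arguments: {"type":"object","properties":{"increments":{"type":"array"},"squeeze":{"type":"number"}},"required":["increments"]}

```bash
mkdir -p pics; python3 - <<'E'
from workcell import bot
import cv2,numpy as np
o=bot.get_obs();print(o)
for n in ["scene","top","wrist"]:
    i=bot.camera_info(n);print(n,i)
    cv2.imwrite(f"pics/{n}0.png",cv2.cvtColor(bot.camera(n),cv2.COLOR_RGB2BGR))
E
```

```text
{'time': 0.0, 'q': array([6.40004714e+01, 5.01063013e+00, 1.00340354e+01, 9.50989602e+01,
       5.29637932e-04, 9.00001922e+01]), 'qd': array([-0.12480714,  0.00168928,  0.0281152 , -0.04338118, -0.05184607,
       -0.00691522]), 'joint_efforts': array([ 1.69086834e-04, -5.20383811e+01,  4.64811087e+01,  1.60628400e-02,
        2.37416725e-05, -1.77004642e-05]), 'ee_pos': array([0.24100887, 0.49415733, 0.24958381]), 'tcp_rot': array([-1.79924445e+02, -5.29383962e-04,  1.54000278e+02]), 'wrist_force': array([-0.45772872,  1.42107323, -0.15333655]), 'torque': array([-0.00361166, -0.02640827, -0.01254811]), 'grasp_force': 0.0, 'opening': 0.08572019583585293}
scene {'fovy': 49.65936054240038, 'cx': 274.947664720345, 'cy': 208.7051373230767, 'k1': 0.01875893670816335, 'R': array([[-0.32179641,  0.94678016,  0.00737568],
       [ 0.72813114,  0.25244529, -0.63725695],
       [-0.60520419, -0.19969654, -0.7706161 ]]), 't': array([ 0.19790051, -0.31578639,  1.47000107])}
top {'fovy': 45.646373288849944, 'cx': 281.76790978419683, 'cy': 205.7032860353819, 'k1': -0.019080037783646968, 'R': array([[ 0.0263171 , -0.9995786 , -0.01224869],
       [-0.99045726, -0.02441484, -0.13564048],
       [ 0.13528427,  0.01570147, -0.99068241]]), 't': array([-0.02506561,  0.53505072,  1.33894233])}
wrist {'fovy': 59.854714039252755, 'cx': 272.1241886987412, 'cy': 214.82468576617936, 'k1': -0.0688024819685588, 'R': array([[ 4.37382949e-01,  8.99275328e-01, -2.00598726e-04],
       [ 8.57110585e-01, -4.16807646e-01,  3.02709155e-01],
       [ 2.72135263e-01, -1.32571758e-01, -9.53082959e-01]]), 't': array([-0.5499073 , -0.03995456,  0.37966341])}
```

View pics/scene0.png

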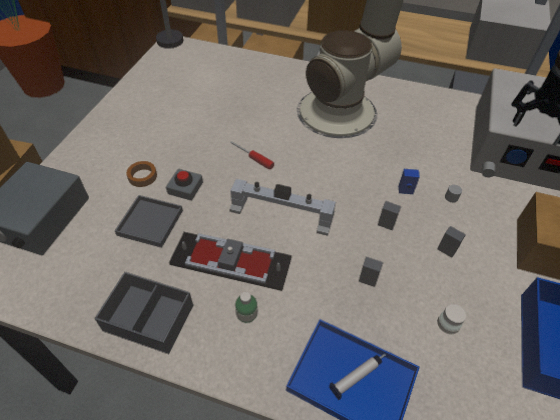

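View pics/top0.png

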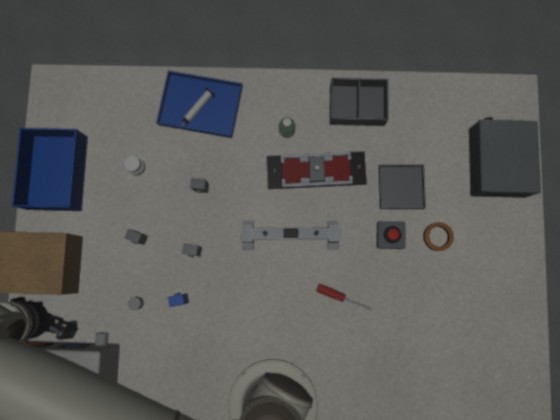

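The scene view shows three grey standing housings at about (389,215), (452,240) and (371,270), with a blue look-alike at (408,180). The station is at (230,260) with the finished part in its middle pocket. The lamp bar is at (283,200), the tray at (150,220) and the trigger at (184,182). The top view shows the same layout. Next I'll localise everything and enlarge the housings.

```bash
cat > h.py <<'E'
from workcell import bot
import cv2,numpy as np
from scipy.spatial.transform import Rotation as Ro
def K(i):
    f=210/np.tan(np.radians(i['fovy']/2)); return np.array([[f,0,i['cx']],[0,f,i['cy']],[0,0,1]]),np.array([i['k1'],0,0,0,0.])
def ray(i,px):
    k,d=K(i); u=cv2.undistortPoints(np.array(px,float).reshape(-1,1,2),k,d).reshape(-1,2)
    D=np.c_[u,np.ones(len(u))]@i['R']; return -i['R'].T@i['t'],D
def onz(i,px,z):
    C,D=ray(i,px); return C+D*((z-C[2])/D[:,2])[:,None]
def proj(i,P):
    k,d=K(i); return cv2.projectPoints(np.array(P,float).reshape(-1,1,3),cv2.Rodrigues(i['R'])[0],i['t'],k,d)[0].reshape(-1,2)
def snap(n,name=None):
    i=bot.camera_info(n); im=cv2.cvtColor(bot.camera(n),cv2.COLOR_RGB2BGR)
    if name: cv2.imwrite(f"pics/{name}.png",im)
    return i,im
def delta(p,yaw=None):
    """remaining shift (tool axes, mm) and tool-z turn (deg) to point p, yaw"""
    o=bot.get_obs(); R=Ro.from_euler('xyz',o['tcp_rot'],degrees=True)
    s=R.inv().apply(np.array(p)-o['ee_pos'])*1000
    return s.round(1),(None if yaw is None else round(-((yaw-o['tcp_rot'][2]+90)%180-90),1))
E
python3 - <<'E'
from h import *
T=bot.camera_info('top');S=bot.camera_info('scene')
t=cv2.imread('pics/top0.png');s=cv2.imread('pics/scene0.png')
r=lambda im,x,y,w,h,k:cv2.resize(im[y:y+h,x:x+w],(w*k,h*k),interpolation=cv2.INTER_CUBIC)
a=np.vstack([r(s,350,165,120,125,4)[:,:480]]); b=r(s,165,165,180,130,4)[:500,:]
c=r(t,110,160,130,160,4)
cv2.imwrite('pics/c1.png',cv2.resize(np.hstack([a[:500],cv2.copyMakeBorder(c,0,0,0,0,0)[:500]]),(800,400)))
for n,p,z in [('h1',(199,180),.07),('h2',(133,234),.07),('h3',(188,247),.07)]: print(n,onz(T,p,z)[0].round(3))
for n,p,z in [('tray',(402,187),.02),('station',(316,170),.012),('fin',(317,168),.04),('lampgrip',(291,232),.094),('lampL',(249,233),.066),('lampR',(334,232),.066),('trig',(393,234),.04),('jar',(133,164),.055),('wash',(287,122),.08),('tape',(438,236),.024)]: print(n,onz(T,p,z)[0].round(3))
E
```

```text
h1 [0.596 0.214 0.07 ]
h2 [0.445 0.385 0.07 ]
h3 [0.414 0.235 0.07 ]
tray [ 0.599 -0.346  0.02 ]
station [ 0.643 -0.105  0.012]
fin [ 0.643 -0.106  0.04 ]
lampgrip [ 0.459 -0.038  0.094]
lampL [0.456 0.074 0.066]
lampR [ 0.464 -0.153  0.066]
trig [ 0.465 -0.316  0.04 ]
jar [0.639 0.403 0.055]
wash [ 0.761 -0.02   0.08 ]
tape [ 0.464 -0.443  0.024]
```

View pics/c1.png

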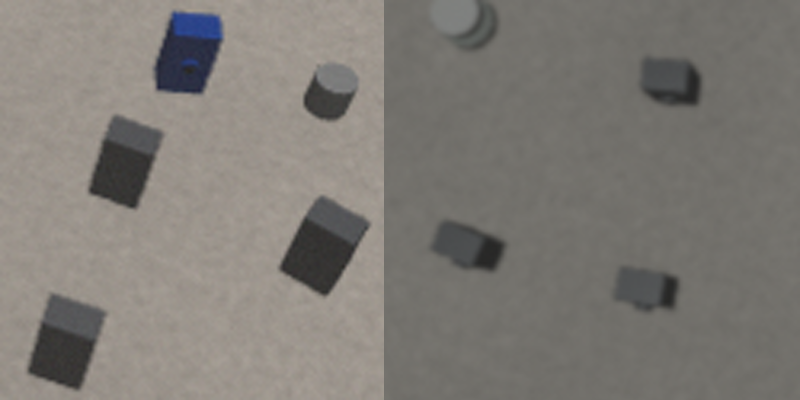

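The crops show that the bosses on the three grey housings face the robot side (-x), and the scene camera sees their plain backs. The blue one faces the other way. I'll go above the finished part with yaw 0.

Request:
play_rows([
  {"slide":[0,0,0],"angular":[0,0,8.5],"claw":1},
  {"slide":[0,0,0],"angular":[0,0,8.5],"claw":1},
  {"slide":[0,0,0],"angular":[0,0,8.5],"claw":1},
  {"slide":[0,0,0],"angular":[0,0,8.5],"claw":1},
  {"slide":[0,0,0],"angular":[0,0,8.5],"claw":1},
  {"slide":[0,0,0],"angular":[0,0,8.5],"claw":1},
  {"slide":[0,0,0],"angular":[0,0,8.5],"claw":1},
  {"slide":[0,0,0],"angular":[0,0,8.5],"claw":1},
], squeeze=40)

```text
time: 0.95
ee_pos: [0.2411, 0.4943, 0.25]
tcp_rot: [-180.0, 0.0, 85.6]
wrist_force: [-0.3, 0.8, -0.1]
opening: 0.0851
grasp_force: 0.0
```

Request:
play_rows([
  {"slide":[0,0,0],"angular":[0,0,8.5],"claw":1},
  {"slide":[0,0,0],"angular":[0,0,8.5],"claw":1},
  {"slide":[0,0,0],"angular":[0,0,8.5],"claw":1},
  {"slide":[0,0,0],"angular":[0,0,8.5],"claw":1},
  {"slide":[0,0,0],"angular":[0,0,8.5],"claw":1},
  {"slide":[0,0,0],"angular":[0,0,8.5],"claw":1},
  {"slide":[0,0,0],"angular":[0,0,8.5],"claw":1},
  {"slide":[0,0,0],"angular":[0,0,8.5],"claw":1},
])

```text
time: 1.75
ee_pos: [0.4015, 0.35, 0.2499]
tcp_rot: [-171.2, 3.3, 36.8]
wrist_force: [0.8, 0.4, -1.6]
opening: 0.0856
grasp_force: 0.0
```

Request:
play_rows([
  {"slide":[0,0,0],"angular":[0,0,8.5],"claw":1},
  {"slide":[0,0,0],"angular":[0,0,8.5],"claw":1},
  {"slide":[0,0,0],"angular":[0,0,1],"claw":1},
])

```text
time: 2.05
ee_pos: [0.4433, 0.2749, 0.2496]
tcp_rot: [-168.5, 6.3, 26.0]
wrist_force: [0.6, 0.3, -0.3]
opening: 0.0858
grasp_force: 0.0
```

Request:
play_rows([
  {"slide":[25,37.5,0],"angular":[0,0,0],"claw":1},
  {"slide":[25,37.5,0],"angular":[0,0,0],"claw":1},
  {"slide":[25,37.5,0],"angular":[0,0,0],"claw":1},
  {"slide":[25,37.5,0],"angular":[0,0,0],"claw":1},
  {"slide":[25,37.5,0],"angular":[0,0,0],"claw":1},
  {"slide":[25,37.5,0],"angular":[0,0,0],"claw":1},
  {"slide":[25,37.5,0],"angular":[0,0,0],"claw":1},
  {"slide":[25,37.5,0],"angular":[0,0,0],"claw":1},
])

```text
time: 2.85
ee_pos: [0.7397, 0.1043, 0.1704]
tcp_rot: [-168.5, 6.2, 26.5]
wrist_force: [1.0, 1.1, 0.7]
opening: 0.0853
grasp_force: 0.0
```

Request:
play_rows([
  {"slide":[25,37.5,5],"angular":[0,0,0],"claw":1},
  {"slide":[25,37.5,5],"angular":[0,0,0],"claw":1},
  {"slide":[25,37.5,5],"angular":[0,0,0],"claw":1},
  {"slide":[25,37.5,5],"angular":[0,0,0],"claw":1},
  {"slide":[25,37.5,5],"angular":[0,0,0],"claw":1},
  {"slide":[25,37.5,5],"angular":[0,0,0],"claw":1},
  {"slide":[25,37.5,10],"angular":[0,0,0],"claw":1},
  {"slide":[0,0,0],"angular":[0,0,0],"claw":1},
])

```text
time: 3.65
ee_pos: [0.8667, -0.0398, 0.0227]
tcp_rot: [-172.0, -0.7, 25.1]
wrist_force: [-0.8, 0.2, -1.0]
opening: 0.0854
grasp_force: 0.0
```

```bash
python3 - <<'E'
from h import *
o=bot.get_obs();print(o['ee_pos'],o['tcp_rot'],o['opening'])
i,im=snap('wrist','w1'); print(-i['R'].T@i['t'], i['R'].round(2).tolist(), bot.get_obs()['wrist_force'])
E
```

```text
[ 0.86674878 -0.0397613   0.02272068] [-171.98113858   -0.65158753   25.12585297] 0.08541516905319879
[ 0.9423766  -0.02312464  0.1466048 ] [[0.42, -0.9, -0.14], [-0.85, -0.45, 0.29], [-0.32, -0.0, -0.95]] [-0.30195964  0.44246612 -0.19231373]
```

View pics/w1.png

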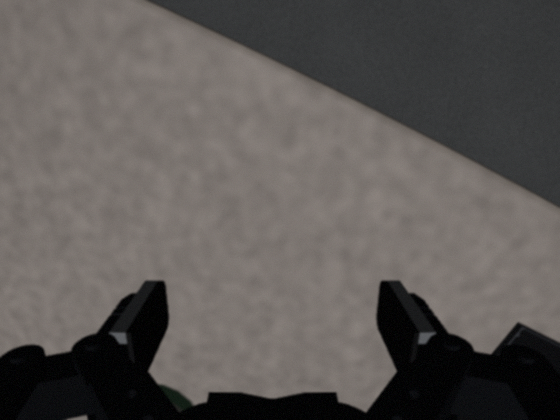

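The wrist view shows only bench and the bench edge. The wrist joint ran into its range, so the pose went astray and the tool overshot. I'll check the state before recovering.

```bash
python3 - <<'E'
from h import *
o=bot.get_obs();print(o['q'])
i,im=snap('top','top1'); t0=cv2.imread('pics/top0.png')
w=im[100:140,265:310].astype(int);g=np.argwhere((w[...,1]>w[...,2]+8));print('green now',g.mean(0)+[100,265],len(g))
w=t0[100:140,265:310].astype(int);g=np.argwhere((w[...,1]>w[...,2]+8));print('green before',g.mean(0)+[100,265],len(g))
R=Ro.from_euler('xyz',o['tcp_rot'],degrees=True)
print('up',R.inv().apply([0,0,1]),'back',R.inv().apply([-1,0,0]))
for y in(180,90):print(y,(R.inv()*Ro.from_euler('xyz',[180,0,y],degrees=True)).as_rotvec(degrees=True))
cv2.imwrite('pics/top1c.png',cv2.resize(im[60:260,200:400],(600,600)))
E
```

```text
[ -4.75651521  64.47074113  70.61721497  99.55651562   7.30130217
 149.78868564]
green now [nan nan] 0
green before [127.51538462 286.55384615] 130
up [ 0.01243353 -0.13956159 -0.99013533] back [-0.90485216 -0.422982    0.04825758]
180 [  -1.45954165  -11.0452807  -154.4247884 ]
90 [ -6.74531552  -5.17071195 -64.65139146]<stdin>:4: RuntimeWarning: Mean of empty slice.
  ret = um.true_divide(
```

View pics/top1c.png

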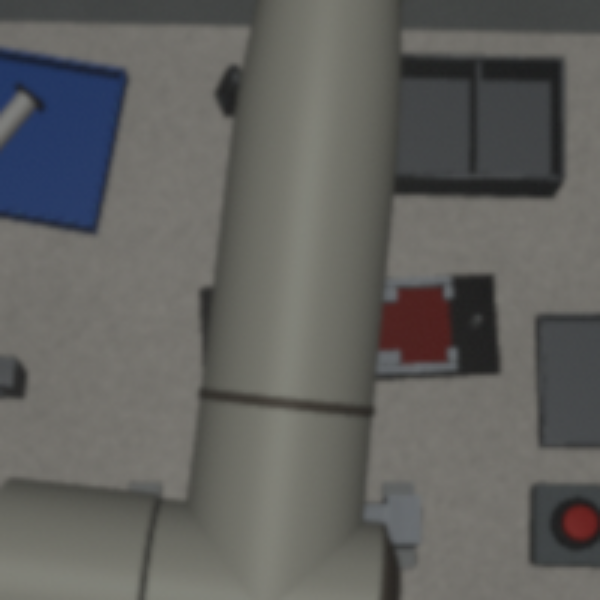

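The arm is stretched over the middle of the bench and hides the bottle. The contact forces are nil, so I'll lift straight up first.

Request:
play_rows([
  {"slide":[0.3,-3.5,-25],"angular":[0,0,0],"claw":1},
  {"slide":[0.3,-3.5,-25],"angular":[0,0,0],"claw":1},
  {"slide":[0.3,-3.5,-25],"angular":[0,0,0],"claw":1},
  {"slide":[0.3,-3.5,-25],"angular":[0,0,0],"claw":1},
  {"slide":[0.3,-3.5,-25],"angular":[0,0,0],"claw":1},
  {"slide":[0.3,-3.5,-25],"angular":[0,0,0],"claw":1},
  {"slide":[0.3,-3.5,-25],"angular":[0,0,0],"claw":1},
  {"slide":[0,0,0],"angular":[0,0,0],"claw":1},
])

```text
time: 4.55
ee_pos: [0.8207, -0.0331, 0.1918]
tcp_rot: [-173.5, -3.5, 24.9]
wrist_force: [0.6, -0.4, 0.2]
opening: 0.0857
grasp_force: 0.0
```

```bash
python3 - <<'E'
from h import *
o=bot.get_obs();print(o['q'],o['ee_pos'],o['tcp_rot'])
R=Ro.from_euler('xyz',o['tcp_rot'],degrees=True)
print('back',R.inv().apply([-1,0,0]))
for y in(180,90):print(y,(R.inv()*Ro.from_euler('xyz',[180,0,y],degrees=True)).as_rotvec(degrees=True))
E
```

```text
[ -4.69237159  53.3889113   70.76080785 107.50473953   7.37897387
 150.16523618] [ 0.82067061 -0.03308369  0.19179624] [-173.52445367   -3.54792337   24.93305605]
back [-0.90506297 -0.42519824 -0.00821482]
180 [   2.85542681   -9.80696478 -154.58204035]
90 [ -3.74840578  -6.82781019 -64.77245178]
```

Request:
play_rows([
  {"slide":[-20,-9.4,-5],"angular":[0,0,0],"claw":1},
  {"slide":[-20,-9.4,-5],"angular":[0,0,0],"claw":1},
  {"slide":[-20,-9.4,-5],"angular":[0,0,0],"claw":1},
  {"slide":[-20,-9.4,-5],"angular":[0,0,0],"claw":1},
  {"slide":[-20,-9.4,-5],"angular":[0,0,0],"claw":1},
  {"slide":[-20,-9.4,-5],"angular":[0,0,0],"claw":1},
  {"slide":[-20,-9.4,-5],"angular":[0,0,0],"claw":1},
  {"slide":[0,0,0],"angular":[0,0,0],"claw":1},
])

```text
time: 5.35
ee_pos: [0.6675, -0.0376, 0.2223]
tcp_rot: [-173.4, -3.4, 24.9]
wrist_force: [-0.3, -0.7, 0.5]
opening: 0.0853
grasp_force: 0.0
```

Request:
play_rows([
  {"slide":[0,0,0],"angular":[0.16,-0.54,-8.5],"claw":1},
  {"slide":[0,0,0],"angular":[0.16,-0.54,-8.5],"claw":1},
  {"slide":[0,0,0],"angular":[0.16,-0.54,-8.5],"claw":1},
  {"slide":[0,0,0],"angular":[0.16,-0.54,-8.5],"claw":1},
  {"slide":[0,0,0],"angular":[0.16,-0.54,-8.5],"claw":1},
  {"slide":[0,0,0],"angular":[0.16,-0.54,-8.5],"claw":1},
  {"slide":[0,0,0],"angular":[0.16,-0.54,-8.5],"claw":1},
  {"slide":[0,0,0],"angular":[0.16,-0.54,-8.5],"claw":1},
])

```text
time: 6.15
ee_pos: [0.6698, -0.0374, 0.2198]
tcp_rot: [-177.3, -4.7, 93.6]
wrist_force: [-0.4, 0.1, 0.2]
opening: 0.0853
grasp_force: 0.0
```

Request:
play_rows([
  {"slide":[0,0,0],"angular":[0.16,-0.54,-8.5],"claw":1},
  {"slide":[0,0,0],"angular":[0.16,-0.54,-8.5],"claw":1},
  {"slide":[0,0,0],"angular":[0.16,-0.54,-8.5],"claw":1},
  {"slide":[0,0,0],"angular":[0.16,-0.54,-8.5],"claw":1},
  {"slide":[0,0,0],"angular":[0.16,-0.54,-8.5],"claw":1},
  {"slide":[0,0,0],"angular":[0.16,-0.54,-8.5],"claw":1},
  {"slide":[0,0,0],"angular":[0.16,-0.54,-8.5],"claw":1},
  {"slide":[0,0,0],"angular":[0,0,0],"claw":1},
])

```text
time: 6.95
ee_pos: [0.6697, -0.0372, 0.2201]
tcp_rot: [-179.9, -2.1, 153.1]
wrist_force: [0.5, -0.3, -0.6]
opening: 0.0854
grasp_force: 0.0
```

```bash
cat >> h.py <<'E'
def rot(yaw):
    o=bot.get_obs(); R=Ro.from_euler('xyz',o['tcp_rot'],degrees=True)
    return (R.inv()*Ro.from_euler('xyz',[180,0,yaw],degrees=True)).as_rotvec(degrees=True).round(2)
E
python3 - <<'E'
from h import *
o=bot.get_obs();print(o['q'],o['ee_pos'],o['tcp_rot'],rot(180))
E
```

```text
[-3.4887598  24.10566336 29.7198528  97.52488541  0.76994437 23.43263448] [ 0.66965257 -0.03724479  0.22009752] [-179.9463103    -2.05924071  153.06480139] [  0.43  -2.03 -26.93]
```

Request:
play_rows([
  {"slide":[0,0,0],"angular":[0.1,-0.5,-6.8],"claw":1},
  {"slide":[0,0,0],"angular":[0.1,-0.5,-6.8],"claw":1},
  {"slide":[0,0,0],"angular":[0.1,-0.5,-6.7],"claw":1},
  {"slide":[0,0,0],"angular":[0.1,-0.5,-6.6],"claw":1},
  {"slide":[9,-23,6],"angular":[0,0,0],"claw":1},
  {"slide":[9,-23,7],"angular":[0,0,0],"claw":1},
  {"slide":[9,-23,7],"angular":[0,0,0],"claw":1},
  {"slide":[0,0,0],"angular":[0,0,0],"claw":1},
])

```text
time: 7.75
ee_pos: [0.6412, -0.1087, 0.1994]
tcp_rot: [180.0, -0.1, 179.4]
wrist_force: [-1.0, 0.4, 0.6]
opening: 0.0854
grasp_force: 0.0
```

```bash
python3 - <<'E'
from h import *
o=bot.get_obs();print(o['q'].round(1),o['ee_pos'],o['tcp_rot'],rot(180))
i,im=snap('wrist','w2');i2,im2=snap('top','top2'); print(-i['R'].T@i['t'])
a=cv2.resize(im2[60:260,180:460],(560,400)); cv2.imwrite('pics/w2c.png',cv2.resize(np.hstack([im[:400],a]),(800,286)))
E
```

```text
[-9.6 18.6 20.3 91.8  0.  -9. ] [ 0.64117341 -0.10870347  0.19937904] [ 1.79962151e+02 -1.20653591e-01  1.79411775e+02] [ 0.04 -0.12 -0.59]
[ 0.5639668  -0.10791373  0.32370148]
```

View pics/w2c.png

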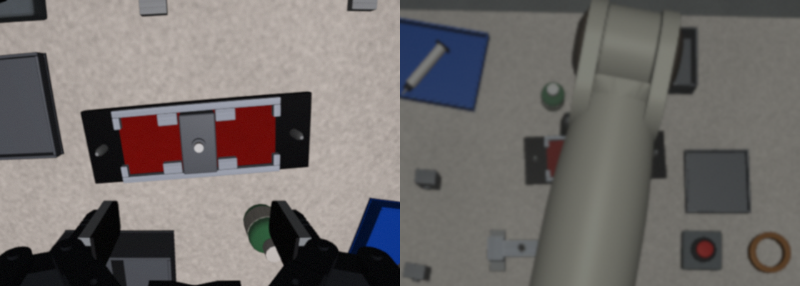

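The wrist view shows the station with the white fitting near full-image (279,207) and the pegs near (141,211) and (416,189). In the top view the bottle still stands at its old pixel, so it was not disturbed. Now I'll measure the station pose precisely.

```bash
python3 - <<'E'
from h import *
i=bot.camera_info('wrist'); im=cv2.imread('pics/w2.png')
g=cv2.cvtColor(im,cv2.COLOR_BGR2GRAY)
# fitting: bright blob
w=((g>190)).astype(np.uint8); w[:170]=0;w[250:]=0;w[:,:240]=0;w[:,320:]=0
n,l,st,c=cv2.connectedComponentsWithStats(w); k=1+st[1:,4].argmax(); print('fit px',c[k],st[k,4],onz(i,c[k],.053))
# pegs within black plate
for x0,x1,y0,y1 in((120,160,195,235),(395,440,172,212)):
    roi=g[y0:y1,x0:x1]; m=(roi>90).astype(np.uint8); n,l,st,c=cv2.connectedComponentsWithStats(m)
    for j in range(1,n): print('peg blob',c[j]+[x0,y0],st[j])
# red mat
b=im.astype(int);r=((b[...,2]>80)&(b[...,1]<40)).astype(np.uint8)
cs=max(cv2.findContours(cv2.morphologyEx(r,cv2.MORPH_CLOSE,np.ones((65,65))),0,2)[0],key=cv2.contourArea)
P=onz(i,cs.reshape(-1,2),.012); R=cv2.minAreaRect((P[:,:2]*1000).astype(np.float32));print('red',R)
# black plate
m=((b.max(2)<55)).astype(np.uint8); m[:120]=0;m[265:]=0; m[:,:105]=0
m=cv2.morphologyEx(m,cv2.MORPH_OPEN,np.ones((5,5)))
P=onz(i,np.argwhere(m)[:,::-1],.012);print('plate',cv2.minAreaRect((P[:,:2]*1000).astype(np.float32)))
# finished part top
cv2.imwrite('pics/w2z.png',cv2.resize(im[120:270,100:450],(788,338)))
E
```

```text
fit px [277.89333333 206.84      ] 75 [[ 0.6444631  -0.10176357  0.053     ]]
peg blob [122.55440415 220.41450777] [  0   0   9  40 193]
peg blob [135.5 215. ] [14 18  4  5 16]
peg blob [436.3083004  192.47826087] [ 38   0   7  40 253]
peg blob [421.58823529 191.88235294] [25 18  4  5 17]
red ((647.29541015625, -102.06561279296875), (72.7481460571289, 190.76829528808594), 4.47142219543457)
plate ((645.377197265625, -102.00846862792969), (95.04472351074219, 277.92303466796875), 4.450317859649658)
```

View pics/w2z.png

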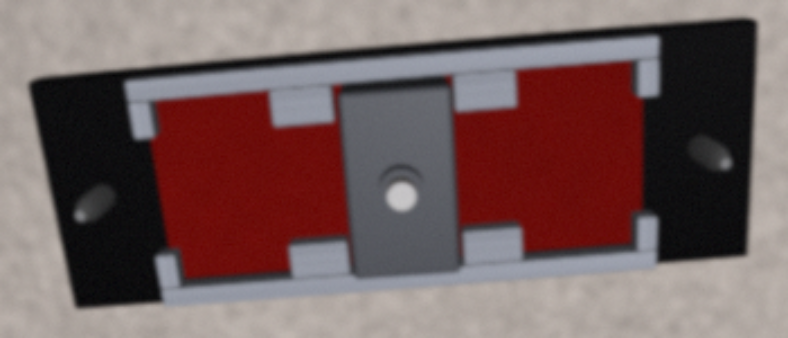

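The zoom shows the plate tilted about 4.5° with the finished part in the middle pocket and both outer pockets empty. The plate centre comes out at (0.6454, -0.1020), yaw 4.45°. I'll grasp the finished part.

Request:
play_rows([
  {"slide":[-4,7,0],"angular":[0,0,-5],"claw":1},
  {"slide":[0,0,30],"angular":[0,0,0],"claw":1},
  {"slide":[0,0,35],"angular":[0,0,0],"claw":1},
  {"slide":[0,0,35],"angular":[0,0,0],"claw":1},
  {"slide":[0,0,30],"angular":[0,0,0],"claw":1},
  {"slide":[0,0,20],"angular":[0,0,0],"claw":1},
  {"slide":[0,0,14],"angular":[0,0,0],"claw":1},
  {"slide":[0,0,0],"angular":[0,0,0],"claw":1},
])

```text
time: 8.65
ee_pos: [0.6454, -0.0984, 0.0347]
tcp_rot: [179.9, -0.2, -175.2]
wrist_force: [-0.4, -0.1, -0.4]
opening: 0.0854
grasp_force: 0.0
```

Request:
play_rows([
  {"slide":[0,0,0],"angular":[0,0,0],"claw":-1},
  {"slide":[0,0,0],"angular":[0,0,0],"claw":-1},
  {"slide":[0,0,0],"angular":[0,0,0],"claw":-1},
  {"slide":[0,0,0],"angular":[0,0,0],"claw":-1},
  {"slide":[0,0,0],"angular":[0,0,0],"claw":-1},
  {"slide":[0,0,0],"angular":[0,0,0],"claw":-1},
])

```text
time: 9.25
ee_pos: [0.647, -0.1019, 0.039]
tcp_rot: [-179.8, 0.2, -175.3]
wrist_force: [-0.9, -11.3, 6.5]
opening: 0.0391
grasp_force: 41.9
```

```bash
python3 - <<'E'
from h import *
t=cv2.imread('pics/top0.png');T=bot.camera_info('top')
# tray outline & yaw from top0 : dark grey region near (402,187)
g=cv2.cvtColor(t,cv2.COLOR_BGR2GRAY);roi=(g[150:222,365:440]<g[140:230,445:465].mean()-18).astype(np.uint8)
roi=cv2.morphologyEx(roi,cv2.MORPH_OPEN,np.ones((3,3)))
n,l,st,c=cv2.connectedComponentsWithStats(roi);k=1+st[1:,4].argmax();p=np.argwhere(l==k)[:,::-1]+[365,150]
print('tray',cv2.minAreaRect((onz(T,p,.02)[:,:2]*1000).astype(np.float32)))
E
```

```text
tray ((600.6272583007812, -344.31573486328125), (127.82244110107422, 131.10739135742188), 1.4132578372955322)
```

Request:
play_rows([
  {"slide":[0,0,-10],"angular":[0,0,0],"claw":-1},
  {"slide":[0,0,-20],"angular":[0,0,0],"claw":-1},
  {"slide":[0,0,-25],"angular":[0,0,0],"claw":-1},
  {"slide":[0,0,-25],"angular":[0,0,0],"claw":-1},
  {"slide":[0,0,0],"angular":[0,0,0],"claw":-1},
])

```text
time: 9.75
ee_pos: [0.6477, -0.0996, 0.1215]
tcp_rot: [-180.0, 0.4, -175.2]
wrist_force: [-0.6, -0.2, -0.6]
opening: 0.0393
grasp_force: 43.3
```

Request:
play_rows([
  {"slide":[8,-20,0],"angular":[0,0,0],"claw":-1},
  {"slide":[8,-35,0],"angular":[0,0,0],"claw":-1},
  {"slide":[8,-35,0],"angular":[0,0,0],"claw":-1},
  {"slide":[8,-35,0],"angular":[0,0,0],"claw":-1},
  {"slide":[8,-35,0],"angular":[0,0,0],"claw":-1},
  {"slide":[8,-35,0],"angular":[0,0,0],"claw":-1},
  {"slide":[8,-25,0],"angular":[0,0,3],"claw":-1},
  {"slide":[8,-15,0],"angular":[0,0,0],"claw":-1},
])

```text
time: 10.55
ee_pos: [0.6005, -0.3404, 0.1156]
tcp_rot: [179.9, -0.0, -178.3]
wrist_force: [-0.7, 0.5, -1.0]
opening: 0.0389
grasp_force: 43.3
```

```bash
python3 - <<'E'
from h import *
o=bot.get_obs();print(o['opening'],o['grasp_force'],o['ee_pos']);print(delta([.6006,-.344,.033],181.4))
i,im=snap('wrist','w3')
E
```

```text
0.03891160063627485 43.28596472740173 [ 0.60050418 -0.34035617  0.1155837 ]
(array([-0. , -3.7, 82.6]), np.float64(0.3))
```

View pics/w3.png

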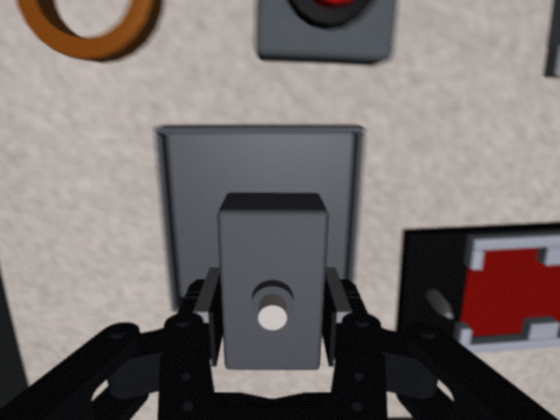

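The wrist view shows the part level in the jaws with the fitting at (272,317), over the tray whose near rim runs from x=157 to 363. I'll lower it and release with a partial opening.

Request:
play_rows([
  {"slide":[0,-3.7,20],"angular":[0,0,0],"claw":-1},
  {"slide":[0,0,25],"angular":[0,0,0],"claw":-1},
  {"slide":[0,0,20],"angular":[0,0,0],"claw":-1},
  {"slide":[0,0,10],"angular":[0,0,0],"claw":-1},
  {"slide":[0,0,5],"angular":[0,0,0],"claw":-1},
  {"slide":[0,0,0],"angular":[0,0,0],"claw":-1},
])

```text
time: 11.2
ee_pos: [0.6013, -0.3417, 0.0364]
tcp_rot: [179.9, -0.0, -178.1]
wrist_force: [-0.0, 0.7, -1.0]
opening: 0.0393
grasp_force: 43.3
```

Request:
play_rows([
  {"slide":[0,0,1],"angular":[0,0,0],"claw":-1},
  {"slide":[0,0,0],"angular":[0,0,0],"claw":-1},
  {"slide":[0,0,0],"angular":[0,0,0],"claw":0.3},
  {"slide":[0,0,0],"angular":[0,0,0],"claw":0.3},
  {"slide":[0,0,0],"angular":[0,0,0],"claw":0.3},
  {"slide":[0,0,0],"angular":[0,0,0],"claw":0.3},
])

```text
time: 11.8
ee_pos: [0.6014, -0.3421, 0.0356]
tcp_rot: [180.0, 0.0, -178.2]
wrist_force: [0.0, -1.2, -0.3]
opening: 0.0552
grasp_force: 0.0
```

Request:
play_rows([
  {"slide":[0,0,-20],"angular":[0,0,0],"claw":0.3},
  {"slide":[0,0,-40],"angular":[0,0,0],"claw":0.3},
  {"slide":[0,0,-40],"angular":[0,0,0],"claw":0.3},
  {"slide":[0,0,-40],"angular":[0,0,0],"claw":0.3},
  {"slide":[0,0,-30],"angular":[0,0,0],"claw":0.3},
  {"slide":[0,0,0],"angular":[0,0,0],"claw":0.3},
])

```text
time: 12.4
ee_pos: [0.6025, -0.3429, 0.2112]
tcp_rot: [-179.8, 0.4, -178.2]
wrist_force: [0.7, -0.1, 0.7]
opening: 0.0554
grasp_force: 0.0
```

```bash
python3 - <<'E'
from h import *
o=bot.get_obs();print(o['opening'],o['ee_pos'],o['tcp_rot'])
i,im=snap('wrist','w4');g=cv2.cvtColor(im,cv2.COLOR_BGR2GRAY)
w=(g>190).astype(np.uint8);n,l,st,c=cv2.connectedComponentsWithStats(w)
for j in range(1,n):
    p=onz(i,c[j],.045)[0]
    if 40<st[j,4]<400: print(c[j],st[j,4],p.round(4))
for p in [(.6,.214),(.445,.385),(.414,.235)]: print(delta([p[0]-.0,p[1],.25]))
E
```

```text
0.05540999989787177 [ 0.60250771 -0.34288793  0.2112425 ] [-179.80504717    0.37956901 -178.17112144]
(array([-15.8, 556.4, -42.7]), None)
(array([133.7, 732.3, -43.5]), None)
(array([169.5, 583.3, -43.4]), None)
```

Request:
play_rows([
  {"slide":[5,30,-8],"angular":[0,0,0],"claw":0.3},
  {"slide":[5,40,-8],"angular":[0,0,0],"claw":0.3},
  {"slide":[5,40,-8],"angular":[0,0,0],"claw":0.3},
  {"slide":[5,40,-8],"angular":[0,0,0],"claw":0.3},
  {"slide":[5,40,-8],"angular":[0,0,0],"claw":0.3},
  {"slide":[5,40,-8],"angular":[0,0,0],"claw":0.3},
  {"slide":[5,40,-8],"angular":[0,0,0],"claw":0.3},
  {"slide":[5,40,-8],"angular":[0,0,0],"claw":0.3},
])

```text
time: 13.25
ee_pos: [0.5506, -0.0322, 0.2685]
tcp_rot: [179.9, -0.1, -178.2]
wrist_force: [0.3, -0.4, -0.1]
opening: 0.0559
grasp_force: 0.0
```

Request:
play_rows([
  {"slide":[5,40,-8],"angular":[0,0,0],"claw":0},
  {"slide":[5,40,-8],"angular":[0,0,0],"claw":0},
  {"slide":[5,40,-8],"angular":[0,0,0],"claw":-1},
  {"slide":[5,40,-8],"angular":[0,0,0],"claw":-1},
  {"slide":[5,40,-8],"angular":[0,0,0],"claw":-1},
  {"slide":[5,40,-8],"angular":[0,0,0],"claw":-1},
  {"slide":[5,40,-8],"angular":[0,0,0],"claw":-1},
  {"slide":[0,0,0],"angular":[0,0,0],"claw":-1},
])

```text
time: 14.05
ee_pos: [0.5066, 0.2489, 0.3248]
tcp_rot: [179.9, -0.1, -177.9]
wrist_force: [0.4, -0.0, -0.1]
opening: 0.0001
grasp_force: 0.0
```

```bash
python3 - <<'E'
from h import *
o=bot.get_obs();print(o['opening'],o['ee_pos'],o['tcp_rot'])
i,im=snap('wrist','w5'); w4=cv2.imread('pics/w4.png')
print(proj(i,[[.596,.214,.07],[.445,.385,.07],[.414,.235,.07]]).round(0).tolist())
cv2.imwrite('pics/w45.png',cv2.resize(np.hstack([w4,im]),(800,300)))
E
```

```text
0.0001132504999818873 [0.50663779 0.24894452 0.32484385] [ 1.79936874e+02 -8.50918555e-02 -1.77927406e+02]
[[238.0, 253.0], [407.0, 122.0], [261.0, 84.0]]
```

View pics/w45.png

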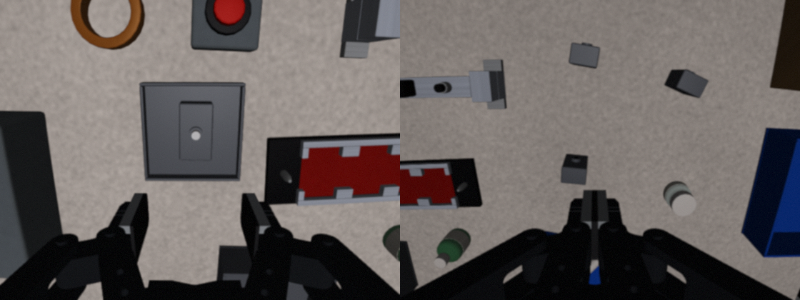

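Left view: the finished part lies flat with the fitting up, in the middle of the tray. Right view: the three housings are at full-image (243,235), (400,116) and (258,77). Next I'll measure their top faces.

```bash
cat > hs.py <<'E'
from h import *
i=bot.camera_info('wrist'); im=cv2.imread('pics/w5.png').astype(int)
out=[]
for p in [(243,235),(400,116),(258,77)]:
    x0,y0=max(p[0]-38,0),max(p[1]-35,0); r=im[y0:p[1]+35,x0:p[0]+38]
    v=r.mean(2); obj=(v<115).astype(np.uint8)
    n,l,st,c=cv2.connectedComponentsWithStats(obj);k=1+st[1:,4].argmax();m=l==k
    th,_=cv2.threshold(v[m].astype(np.uint8),0,255,cv2.THRESH_OTSU)
    t=(m&(v>th)).astype(np.uint8);t=cv2.morphologyEx(t,cv2.MORPH_OPEN,np.ones((3,3)))
    n,l,st,c=cv2.connectedComponentsWithStats(t)
    for k in np.argsort(-st[1:,4])[:2]+1:
        q=np.argwhere(l==k)[:,::-1]+[x0,y0]; P=onz(i,q,.07)[:,:2]*1000
        print(p,st[k,4],th,c[k]+[x0,y0],[np.round(a,1) for a in cv2.minAreaRect(P.astype(np.float32))])
    out.append(cv2.resize(np.hstack([r[:66,:72].astype(np.uint8),cv2.cvtColor((t*255)[:66,:72],cv2.COLOR_GRAY2BGR)]),(432*0+576//2*1,264//2*1),interpolation=cv2.INTER_NEAREST))
cv2.imwrite('pics/hc.png',cv2.resize(np.vstack(out),(576,792*576//792),interpolation=cv2.INTER_NEAREST))
E
python3 hs.py
```

```text
(243, 235) 879 46.0 [242.66552901 246.37428896] [array([588. , 217.1]), array([43. , 28.4]), np.float64(85.3)]
(243, 235) 15 46.0 [246.4 224.6] [array([561.7, 221.2]), array([3.5, 3.3]), np.float64(0.9)]
(400, 116) 1097 47.0 [409.80401094 116.27529626] [array([439.4, 384.8]), array([42.2, 29.9]), np.float64(65.4)]
(258, 77) 1023 74.0 [258.93646139  76.33528837] [array([407. , 231.3]), array([39.5, 26.5]), np.float64(81.8)]
```

View pics/hc.png

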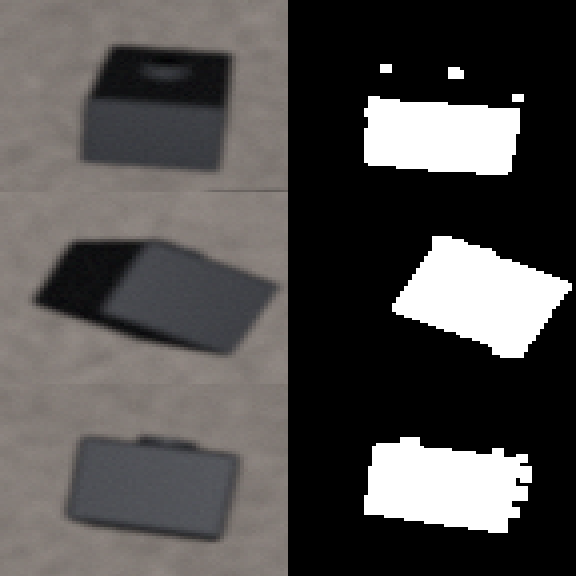

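The crops confirm clean top faces, with the boss on the robot side of h1 and h3:

| Housing | x (m) | y (m) | Yaw |
|---|---|---|---|
| h1 | 0.589 | 0.217 | -4.7° |
| h2 | 0.439 | 0.385 | -24.6° |
| h3 | 0.407 | 0.231 | -8.2° |

I'll set up behind h3 and tip it first.

Request:
play_rows([
  {"slide":[0,0,0],"angular":[0,0,5.1],"claw":-1},
  {"slide":[0,0,0],"angular":[0,0,5.2],"claw":-1},
  {"slide":[33,-8,0],"angular":[0,0,0],"claw":-1},
  {"slide":[33,-8,0],"angular":[0,0,0],"claw":-1},
  {"slide":[33,-8,0],"angular":[0,0,0],"claw":-1},
  {"slide":[33,-8,0],"angular":[0,0,0],"claw":-1},
  {"slide":[0,0,30],"angular":[0,0,0],"claw":-1},
  {"slide":[0,0,40],"angular":[0,0,0],"claw":-1},
])

```text
time: 14.9
ee_pos: [0.3723, 0.2323, 0.256]
tcp_rot: [179.8, 0.2, 171.5]
wrist_force: [-0.1, -0.0, -0.7]
opening: -0.0002
grasp_force: 0.0
```

Request:
play_rows([
  {"slide":[0,0,40],"angular":[0,0,0],"claw":-1},
  {"slide":[0,0,40],"angular":[0,0,0],"claw":-1},
  {"slide":[0,0,40],"angular":[0,0,0],"claw":-1},
  {"slide":[0,0,0],"angular":[0,0,0],"claw":-1},
])

```text
time: 15.3
ee_pos: [0.3697, 0.2304, 0.1301]
tcp_rot: [-179.7, -0.4, 171.5]
wrist_force: [-0.8, -0.2, 0.8]
opening: -0.0002
grasp_force: 0.0
```

```bash
python3 - <<'E'
from h import *
o=bot.get_obs();print(o['q'].round(1),o['ee_pos'],o['tcp_rot'],delta([.3724,.2363,.075],171.8))
E
```

```text
[ 31.9 -10.9 -18.5  83.    0.   40.5] [0.36965597 0.23039676 0.13006345] [-179.6788782    -0.41658057  171.46349565] (array([-2.2,  6.6, 55. ]), np.float64(-0.3))
```

Request:
play_rows([
  {"slide":[0,6,25],"angular":[0,0,0],"claw":-1},
  {"slide":[0,0,20],"angular":[0,0,0],"claw":-1},
  {"slide":[0,0,10],"angular":[0,0,0],"claw":-1},
  {"slide":[0,0,0],"angular":[0,0,0],"claw":-1},
])

```text
time: 15.7
ee_pos: [0.3731, 0.2384, 0.0809]
tcp_rot: [-180.0, -0.1, 171.5]
wrist_force: [-0.7, 0.1, 0.3]
opening: -0.0002
grasp_force: 0.0
```

Request:
play_rows([
  {"slide":[-6,0,0],"angular":[0,0,0],"claw":-1},
  {"slide":[-6,0,0],"angular":[0,0,0],"claw":-1},
  {"slide":[-5,0,0],"angular":[0,0,0],"claw":-1},
  {"slide":[-5,0,0],"angular":[0,0,0],"claw":-1},
  {"slide":[-5,0,0],"angular":[0,0,0],"claw":-1},
  {"slide":[-5,0,0],"angular":[0,0,0],"claw":-1},
  {"slide":[-5,0,0],"angular":[0,0,0],"claw":-1},
  {"slide":[-5,0,0],"angular":[0,0,0],"claw":-1},
])

```text
time: 16.5
ee_pos: [0.4151, 0.2327, 0.0808]
tcp_rot: [180.0, -0.0, 171.5]
wrist_force: [-0.2, 0.2, 0.1]
opening: 0.0
grasp_force: 0.0
```

Request:
play_rows([
  {"slide":[-5,0,0],"angular":[0,0,0],"claw":-1},
  {"slide":[0,0,0],"angular":[0,0,0],"claw":-1},
  {"slide":[0,0,0],"angular":[0,0,0],"claw":-1},
  {"slide":[0,0,0],"angular":[0,0,0],"claw":-1},
])

```text
time: 16.9
ee_pos: [0.4195, 0.232, 0.0808]
tcp_rot: [180.0, -0.0, 171.5]
wrist_force: [-0.7, 0.8, -0.3]
opening: -0.0002
grasp_force: 0.0
```

```bash
python3 - <<'E'
from h import *
o=bot.get_obs();print(o['ee_pos'],o['tcp_rot'])
i,im=snap('top','top3');s,sm=snap('scene','s3')
print(proj(s,[.456,.224,.014]),proj(s,[.407,.231,.035]))
cv2.imwrite('pics/t3.png',np.hstack([cv2.resize(im[150:290,110:250],(400,400)),cv2.resize(sm[160:300,340:480],(400,400))]))
E
```

```text
[0.41945145 0.23199849 0.08083617] [ 1.79967576e+02 -2.36587657e-02  1.71533808e+02]
[[380.04061433 234.19288683]] [[387.85376529 215.25053627]]
```

View pics/t3.png

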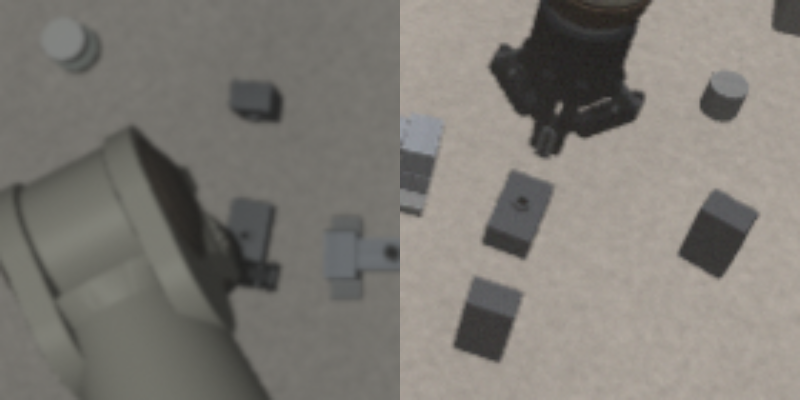

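h3 now lies on its back with the port up; the scene crop shows the boss on top at (520,203). I'll tip h2 the same way.

Request:
play_rows([
  {"slide":[0,0,-40],"angular":[0,0,0],"claw":-1},
  {"slide":[0,0,-40],"angular":[0,0,0],"claw":-1},
  {"slide":[0,0,-20],"angular":[0,0,8],"claw":-1},
  {"slide":[0,0,0],"angular":[0,0,8.1],"claw":-1},
  {"slide":[21,37,0],"angular":[0,0,0],"claw":-1},
  {"slide":[21,37,0],"angular":[0,0,0],"claw":-1},
  {"slide":[21,37,0],"angular":[0,0,0],"claw":-1},
  {"slide":[20,37,0],"angular":[0,0,0],"claw":-1},
])

```text
time: 17.8
ee_pos: [0.4052, 0.4027, 0.1812]
tcp_rot: [179.9, -0.0, 155.4]
wrist_force: [1.3, 0.2, 0.6]
opening: -0.0001
grasp_force: 0.0
```

Request:
play_rows([
  {"slide":[0,0,0],"angular":[0,0,0],"claw":-1},
  {"slide":[0,0,0],"angular":[0,0,0],"claw":-1},
])

```text
time: 18.0
ee_pos: [0.4052, 0.4016, 0.1805]
tcp_rot: [-180.0, -0.0, 155.5]
wrist_force: [-0.0, -0.4, -0.2]
opening: 0.0002
grasp_force: 0.0
```

```bash
python3 - <<'E'
from h import *
o=bot.get_obs();print(o['q'].round(1),o['ee_pos'],o['tcp_rot'],delta([.4058,.4002,.081],155.4))
E
```

```text
[44.7  7.   4.5 87.6  0.  69.2] [0.40515811 0.40160432 0.1804674 ] [-1.79968715e+02 -3.84413788e-02  1.55533309e+02] (array([-1.2, -1. , 99.5]), np.float64(0.1))
```

Request:
play_rows([
  {"slide":[-1,-1,40],"angular":[0,0,0],"claw":-1},
  {"slide":[0,0,40],"angular":[0,0,0],"claw":-1},
  {"slide":[0,0,19],"angular":[0,0,0],"claw":-1},
  {"slide":[0,0,0],"angular":[0,0,0],"claw":-1},
  {"slide":[-6,0,0],"angular":[0,0,0],"claw":-1},
  {"slide":[-6,0,0],"angular":[0,0,0],"claw":-1},
  {"slide":[-5,0,0],"angular":[0,0,0],"claw":-1},
  {"slide":[-5,0,0],"angular":[0,0,0],"claw":-1},
])

```text
time: 18.8
ee_pos: [0.4272, 0.3906, 0.0831]
tcp_rot: [179.9, 0.0, 155.4]
wrist_force: [-0.1, -0.5, -0.8]
opening: 0.0002
grasp_force: 0.1
```

Request:
play_rows([
  {"slide":[-5,0,0],"angular":[0,0,0],"claw":-1},
  {"slide":[-5,0,0],"angular":[0,0,0],"claw":-1},
  {"slide":[-5,0,0],"angular":[0,0,0],"claw":-1},
  {"slide":[-5,0,0],"angular":[0,0,0],"claw":-1},
  {"slide":[-5,0,0],"angular":[0,0,0],"claw":-1},
  {"slide":[0,0,0],"angular":[0,0,0],"claw":-1},
  {"slide":[0,0,0],"angular":[0,0,0],"claw":-1},
])

```text
time: 19.5
ee_pos: [0.4489, 0.3802, 0.0819]
tcp_rot: [180.0, -0.0, 155.4]
wrist_force: [0.1, 0.0, 0.7]
opening: 0.0002
grasp_force: 0.0
```

Request:
play_rows([
  {"slide":[0,0,-40],"angular":[0,0,0],"claw":-1},
  {"slide":[0,0,-40],"angular":[0,0,0],"claw":-1},
  {"slide":[0,0,-20],"angular":[0,0,-6.6],"claw":-1},
  {"slide":[0,0,0],"angular":[0,0,-6.6],"claw":-1},
  {"slide":[0,0,0],"angular":[0,0,-6.7],"claw":-1},
  {"slide":[-28,-37,0],"angular":[0,0,0],"claw":-1},
  {"slide":[-28,-37,0],"angular":[0,0,0],"claw":-1},
  {"slide":[-28,-37,0],"angular":[0,0,0],"claw":-1},
])

```text
time: 20.3
ee_pos: [0.5239, 0.2618, 0.182]
tcp_rot: [180.0, 0.0, 175.4]
wrist_force: [0.1, 0.3, 0.2]
opening: -0.0001
grasp_force: 0.0
```

Request:
play_rows([
  {"slide":[-29,-38,0],"angular":[0,0,0],"claw":-1},
  {"slide":[0,0,0],"angular":[0,0,0],"claw":-1},
  {"slide":[0,0,0],"angular":[0,0,0],"claw":-1},
])

```text
time: 20.6
ee_pos: [0.5497, 0.2216, 0.1817]
tcp_rot: [180.0, -0.0, 175.2]
wrist_force: [-0.3, 0.7, 0.3]
opening: -0.0001
grasp_force: 0.0
```

```bash
python3 - <<'E'
from h import *
o=bot.get_obs();print(o['q'].round(1),o['ee_pos'],o['tcp_rot'],delta([.5521,.220,.081],175.3))
E
```

```text
[21.9 10.   8.  88.   0.1 26.7] [0.54969983 0.2216185  0.1817425 ] [ 1.79955976e+02 -3.11405333e-02  1.75209307e+02] (array([ -2.6,  -1.5, 100.7]), np.float64(-0.1))
```

Request:
play_rows([
  {"slide":[-2,-1,40],"angular":[0,0,0],"claw":-1},
  {"slide":[0,0,40],"angular":[0,0,0],"claw":-1},
  {"slide":[0,0,20],"angular":[0,0,0],"claw":-1},
  {"slide":[0,0,0],"angular":[0,0,0],"claw":-1},
  {"slide":[-6,0,0],"angular":[0,0,0],"claw":-1},
  {"slide":[-6,0,0],"angular":[0,0,0],"claw":-1},
  {"slide":[-5,0,0],"angular":[0,0,0],"claw":-1},
  {"slide":[-5,0,0],"angular":[0,0,0],"claw":-1},
])

```text
time: 21.4
ee_pos: [0.5743, 0.2198, 0.083]
tcp_rot: [179.9, 0.1, 175.3]
wrist_force: [-0.3, -0.0, 0.4]
opening: 0.0001
grasp_force: 0.1
```

Request:
play_rows([
  {"slide":[-5,0,0],"angular":[0,0,0],"claw":-1},
  {"slide":[-5,0,0],"angular":[0,0,0],"claw":-1},
  {"slide":[-5,0,0],"angular":[0,0,0],"claw":-1},
  {"slide":[-5,0,0],"angular":[0,0,0],"claw":-1},
  {"slide":[-5,0,0],"angular":[0,0,0],"claw":-1},
  {"slide":[0,0,0],"angular":[0,0,0],"claw":-1},
  {"slide":[0,0,0],"angular":[0,0,0],"claw":-1},
])

```text
time: 22.1
ee_pos: [0.5981, 0.2175, 0.0817]
tcp_rot: [180.0, -0.0, 175.3]
wrist_force: [0.4, 0.7, -0.4]
opening: -0.0002
grasp_force: 0.0
```

Request:
play_rows([
  {"slide":[10,0,-40],"angular":[0,0,0],"claw":-1},
  {"slide":[15,10,-40],"angular":[0,0,0],"claw":-1},
  {"slide":[20,10,-40],"angular":[0,0,0],"claw":-1},
  {"slide":[20,10,-40],"angular":[0,0,0],"claw":1},
  {"slide":[20,10,-40],"angular":[0,0,0],"claw":1},
  {"slide":[0,0,-40],"angular":[0,0,0],"claw":1},
  {"slide":[0,0,0],"angular":[0,0,0],"claw":1},
  {"slide":[0,0,0],"angular":[0,0,0],"claw":1},
])

```text
time: 22.9
ee_pos: [0.5168, 0.2645, 0.3229]
tcp_rot: [179.9, 0.1, 175.3]
wrist_force: [-0.1, 0.5, -1.0]
opening: 0.0724
grasp_force: 0.0
```

```bash
python3 - <<'E'
from h import *
o=bot.get_obs();print(o['q'].round(1),o['ee_pos'],o['tcp_rot'],o['opening'])
i,im=snap('wrist','w6'); v=im.astype(int).mean(2)
for n,P in [('h1',[.639,.213,.02]),('h2',[.484,.364,.02]),('h3',[.456,.224,.02])]:
    p=proj(i,P)[0]; print(n,p.round())
cv2.imwrite('pics/w6v.png',im)
E
```

```text
[ 27.1  11.7  25.9 104.    0.   31.7] [0.51683055 0.2644605  0.32285433] [1.79897933e+02 9.35920608e-02 1.75349477e+02] 0.07244965300492566
h1 [239. 265.]
h2 [355. 133.]
h3 [232. 118.]
```

View pics/w6v.png

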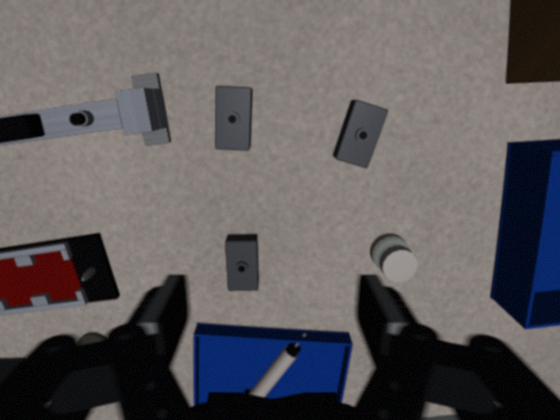

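All three housings lie port up, at (242,264), (360,134) and (233,118). I'll measure each and plan the grasp of h3.

```bash
cat > lay.py <<'E'
from h import *
import sys
def lying(i,im,p):
    v=cv2.cvtColor(im,cv2.COLOR_BGR2GRAY);x0,y0=p[0]-50,p[1]-50
    r=v[y0:p[1]+50,x0:p[0]+50]; m=((r<105)&(r>38)).astype(np.uint8); m=cv2.morphologyEx(m,cv2.MORPH_CLOSE,np.ones((3,3)))
    m=cv2.morphologyEx(m,cv2.MORPH_OPEN,np.ones((5,5)))
    n,l,st,c=cv2.connectedComponentsWithStats(m);k=l[50,50] or 1+st[1:,4].argmax()
    q=np.argwhere(l==k)[:,::-1]+[x0,y0]
    (c,(w,h),a)=cv2.minAreaRect((onz(i,q,.028)[:,:2]*1000).astype(np.float32))
    yaw=a if w>h else a-90
    return np.round(c,1),(round(w,1),round(h,1)),round((yaw+90)%180-90,1)
if __name__=='__main__':
    i=bot.camera_info('wrist');im=cv2.imread('pics/w6.png')
    for p in[(242,264),(360,134),(233,118)]: print(lying(i,im,p))
E
python3 lay.py
```

```text
(array([636.2, 217.2]), (42.2, 68.0), -4.5)
(array([484.8, 368.6]), (40.3, 70.4), -19.9)
(array([455.8, 225.9]), (42.1, 70.8), -7.4)
```

Request:
play_rows([
  {"slide":[14,-11.5,30],"angular":[0,0,2.7],"claw":1},
  {"slide":[14,-11.5,40],"angular":[0,0,0],"claw":1},
  {"slide":[14,-11.5,40],"angular":[0,0,0],"claw":1},
  {"slide":[13.5,-11.5,40],"angular":[0,0,0],"claw":1},
  {"slide":[0,0,40],"angular":[0,0,0],"claw":1},
  {"slide":[0,0,30],"angular":[0,0,0],"claw":1},
  {"slide":[0,0,0],"angular":[0,0,0],"claw":1},
  {"slide":[0,0,0],"angular":[0,0,0],"claw":1},
])

```text
time: 23.75
ee_pos: [0.4557, 0.2247, 0.1015]
tcp_rot: [-180.0, -0.1, 172.6]
wrist_force: [1.2, 0.1, 0.7]
opening: 0.0853
grasp_force: 0.0
```

```bash
python3 - <<'E'
from h import *
o=bot.get_obs();print(o['ee_pos'],o['tcp_rot'],delta([.4558,.2259,.028],172.6))
E
```

```text
[0.45565604 0.22468377 0.10151509] [-1.79974951e+02 -1.05503205e-01  1.72615139e+02] (array([-0.1,  1.3, 73.5]), np.float64(0.0))
```

Request:
play_rows([
  {"slide":[0,1,30],"angular":[0,0,0],"claw":1},
  {"slide":[0,0,30],"angular":[0,0,0],"claw":1},
  {"slide":[0,0,13],"angular":[0,0,0],"claw":1},
  {"slide":[0,0,0],"angular":[0,0,0],"claw":1},
  {"slide":[0,0,0],"angular":[0,0,0],"claw":-1},
  {"slide":[0,0,0],"angular":[0,0,0],"claw":-1},
  {"slide":[0,0,0],"angular":[0,0,0],"claw":-1},
  {"slide":[0,0,0],"angular":[0,0,0],"claw":-1},
])

```text
time: 24.55
ee_pos: [0.4571, 0.2265, 0.0303]
tcp_rot: [179.9, 0.1, 172.6]
wrist_force: [-1.8, -0.5, 6.8]
opening: 0.0392
grasp_force: 41.3
```

Request:
play_rows([
  {"slide":[0,0,0],"angular":[0,0,0],"claw":-1},
  {"slide":[0,0,0],"angular":[0,0,0],"claw":-1},
  {"slide":[0,0,-20],"angular":[0,0,0],"claw":-1},
  {"slide":[0,0,-30],"angular":[0,0,0],"claw":-1},
  {"slide":[0,0,-40],"angular":[0,0,0],"claw":-1},
  {"slide":[0,0,-35],"angular":[0,0,-4],"claw":-1},
  {"slide":[0,0,0],"angular":[0,0,-4],"claw":-1},
  {"slide":[0,0,0],"angular":[0,0,-3.9],"claw":-1},
])

```text
time: 25.35
ee_pos: [0.457, 0.2264, 0.1558]
tcp_rot: [179.9, 0.2, -175.3]
wrist_force: [-0.0, -0.4, -1.6]
opening: 0.0393
grasp_force: 40.7
```

Request:
play_rows([
  {"slide":[-15,-37,0],"angular":[0,0,0],"claw":-1},
  {"slide":[-15,-37,0],"angular":[0,0,0],"claw":-1},
  {"slide":[-15,-37,0],"angular":[0,0,0],"claw":-1},
  {"slide":[-15,-37,0],"angular":[0,0,0],"claw":-1},
  {"slide":[-15,-37,0],"angular":[0,0,0],"claw":-1},
  {"slide":[-15,-37,0],"angular":[0,0,0],"claw":-1},
  {"slide":[-15,-37,0],"angular":[0,0,0],"claw":-1},
  {"slide":[-15,-37,0],"angular":[0,0,0],"claw":-1},
])

```text
time: 26.15
ee_pos: [0.5999, -0.0612, 0.1541]
tcp_rot: [180.0, 0.0, -175.5]
wrist_force: [-0.4, 0.3, -1.1]
opening: 0.0393
grasp_force: 40.7
```

Request:
play_rows([
  {"slide":[-15,-37,0],"angular":[0,0,0],"claw":-1},
  {"slide":[-15,-37,0],"angular":[0,0,0],"claw":-1},
  {"slide":[-14,-40,0],"angular":[0,0,0],"claw":-1},
  {"slide":[0,0,0],"angular":[0,0,0],"claw":-1},
  {"slide":[0,0,0],"angular":[0,0,0],"claw":-1},
])

```text
time: 26.65
ee_pos: [0.6521, -0.1705, 0.153]
tcp_rot: [179.9, -0.1, -175.6]
wrist_force: [0.0, -0.5, -0.6]
opening: 0.0387
grasp_force: 40.8
```

```bash
python3 - <<'E'
from h import *
o=bot.get_obs();print(o['ee_pos'],o['tcp_rot'],o['opening'],delta([.6507,-.1698,.040],184.45))
i,im=snap('wrist','w7')
g=cv2.cvtColor(im,cv2.COLOR_BGR2GRAY)
# held block ends seen along image column through centre
print(proj(i,np.vstack([o['ee_pos']+Ro.from_euler('xyz',o['tcp_rot'],degrees=True).apply([x,0,-.0]) for x in(.035,-.035)])).round(0).tolist())
cv2.imwrite('pics/w7v.png',im)
m=(g<110)&(g>50); col=m[100:400,262:282].mean(1); print(np.flatnonzero(np.abs(np.diff((col>.5).astype(int))))+100)
E
```

```text
[ 0.65213349 -0.17050277  0.15303015] [ 1.79929225e+02 -5.80405603e-02 -1.75562394e+02] 0.03870579844620123 (array([  1.3,   0.7, 113. ]), np.float64(-0.0))
[[272.0, 223.0], [272.0, 379.0]]
[137 138 141 143 154 156 219 287 292 301 320 373 388 397]
```

Request:
play_rows([
  {"slide":[0,0.7,30],"angular":[0,0,0],"claw":-1},
  {"slide":[0,0,30],"angular":[0,0,0],"claw":-1},
  {"slide":[0,0,25],"angular":[0,0,0],"claw":-1},
  {"slide":[0,0,10],"angular":[0,0,0],"claw":-1},
  {"slide":[0,0,5],"angular":[0,0,0],"claw":-1},
  {"slide":[0,0,5],"angular":[0,0,0],"claw":-1},
  {"slide":[0,0,5],"angular":[0,0,0],"claw":-1},
  {"slide":[0,0,0],"angular":[0,0,0],"claw":-1},
])

```text
time: 27.5
ee_pos: [0.6528, -0.1687, 0.0511]
tcp_rot: [-180.0, 0.3, -175.5]
wrist_force: [-18.3, 3.6, 33.3]
opening: 0.0392
grasp_force: 46.1
```

Request:
play_rows([
  {"slide":[0,0,0],"angular":[0,0,0],"claw":-1},
])

```text
time: 27.6
ee_pos: [0.6528, -0.1687, 0.0511]
tcp_rot: [-180.0, 0.3, -175.4]
wrist_force: [-18.5, 3.9, 34.9]
opening: 0.0388
grasp_force: 46.1
```

It landed on a rib: the tool stuck at z=0.051 with the force pushing toward -x. I'll raise it and look.

Request:
play_rows([
  {"slide":[0,0,-10],"angular":[0,0,0],"claw":-1},
  {"slide":[0,0,-10],"angular":[0,0,0],"claw":-1},
  {"slide":[0,0,-5],"angular":[0,0,0],"claw":-1},
  {"slide":[0,0,0],"angular":[0,0,0],"claw":-1},
  {"slide":[0,0,0],"angular":[0,0,0],"claw":-1},
])

```text
time: 28.1
ee_pos: [0.6522, -0.1689, 0.0682]
tcp_rot: [180.0, -0.0, -175.5]
wrist_force: [-0.4, -0.1, -0.6]
opening: 0.0391
grasp_force: 41.9
```

```bash
python3 - <<'E'
from h import *
o=bot.get_obs();print(o['ee_pos'],o['tcp_rot'],o['opening'],o['grasp_force'])
i,im=snap('wrist','w8'); st,sm=snap('scene','s8')
p=proj(st,[.65,-.17,.03])[0].astype(int);print(p)
z=cv2.resize(sm[p[1]-45:p[1]+45,p[0]-50:p[0]+90],(560,360))
cv2.imwrite('pics/w8v.png',cv2.resize(np.hstack([cv2.resize(im,(480,360)),z]),(800,277)))
E
```

```text
[ 0.65216113 -0.16892857  0.06824006] [ 1.79953333e+02 -2.00116391e-02 -1.75469969e+02] 0.039078338150029375 41.867085099220276
[203 248]
```

View pics/w8v.png

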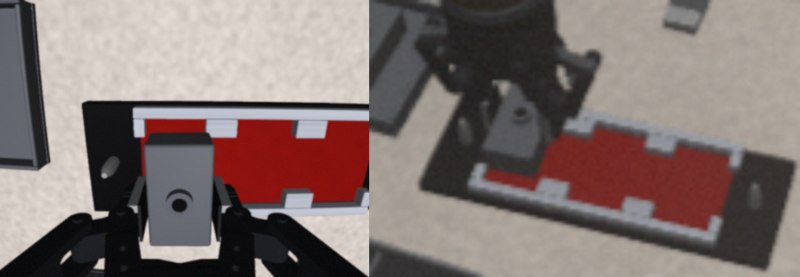

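The wrist half shows the held block in pocket 3 with its near top edge at about (273,220) full-image and the boss at about (271,309). The near rail is at row ~170-182. I'll measure the along-x offset from these.

```bash
python3 - <<'E'
from h import *
i=bot.camera_info('wrist'); im=cv2.imread('pics/w8.png'); g=cv2.cvtColor(im,cv2.COLOR_BGR2GRAY).astype(int)
o=bot.get_obs();R=Ro.from_euler('xyz',o['tcp_rot'],degrees=True)
print('col profile',[(r,g[r,262:284].mean().round()) for r in range(195,232,2)])
print('rib col', [(r,im[r,262:284].mean(0).round().tolist()) for r in range(148,204,3)])
cols=g[260,200:345]; print('row260',[(200+k,int(cols[k])) for k in range(0,145,4)])
# boss centre via dark hole
c=g[290:330,250:295]; y,x=np.nonzero(c<35); b=[x.mean()+250,y.mean()+290]; print('hole',b,len(x))
for nm,p,z in[('edge',(273,220),.066),('hole',b,.071)]:
    P=onz(i,p,z)[0]; print(nm,P,R.inv().apply(P-o['ee_pos'])*1000)
# pocket ribs: silver mask from w2 (first look) relative to plate
E
python3 - <<'E'
from h import *
# station ribs in w2 picture: need the camera pose then; rebuild from tool pose via current hand-eye
o=bot.get_obs();i=bot.camera_info('wrist');Rt=Ro.from_euler('xyz',o['tcp_rot'],degrees=True).as_matrix()
Rc=i['R']@Rt; tc=i['R']@o['ee_pos']+i['t']   # cam<-tool
j=dict(i);R2=Ro.from_euler('xyz',[179.96,-.1207,179.412],degrees=True).as_matrix();p2=np.array([.64117,-.1087,.19938])
j['R']=Rc@R2.T; j['t']=tc-j['R']@p2; print(-j['R'].T@j['t'])
im=cv2.imread('pics/w2.png').astype(int)
m=((im.min(2)>105)&(im[...,0]-im[...,2]>4)).astype(np.uint8); m[:125]=0;m[262:]=0;m[:,:140]=0;m[:,400:]=0
m=cv2.morphologyEx(m,cv2.MORPH_OPEN,np.ones((3,3)))
q=np.argwhere(m)[:,::-1]; P=onz(j,q,.022)[:,:2]-[.6454,-.102]; a=np.radians(4.45)
L=P@np.array([[np.cos(a),-np.sin(a)],[np.sin(a),np.cos(a)]])*1000
print(len(L),np.percentile(L,[0.5,99.5],axis=0))
for lo,hi in((-100,-55),(55,100)):
    for s in(-1,1):
        k=(L[:,0]*s>20)&(L[:,1]>lo)&(L[:,1]<hi);print(lo,s,np.percentile(L[k,0],[1,99]).round(1))
# red mat x-extent at z .012
r=((im[...,2]>80)&(im[...,1]<40)); q=np.argwhere(r)[:,::-1]; q=q[(q[:,1]>120)&(q[:,1]<265)]
P=onz(j,q,.012)[:,:2]-[.6454,-.102]; L=P@np.array([[np.cos(a),-np.sin(a)],[np.sin(a),np.cos(a)]])*1000
print('red',np.percentile(L,[.3,99.7],axis=0))
E
```

```text
col profile [(195, np.float64(54.0)), (197, np.float64(54.0)), (199, np.float64(53.0)), (201, np.float64(43.0)), (203, np.float64(33.0)), (205, np.float64(34.0)), (207, np.float64(34.0)), (209, np.float64(35.0)), (211, np.float64(36.0)), (213, np.float64(35.0)), (215, np.float64(36.0)), (217, np.float64(38.0)), (219, np.float64(59.0)), (221, np.float64(86.0)), (223, np.float64(102.0)), (225, np.float64(112.0)), (227, np.float64(115.0)), (229, np.float64(114.0)), (231, np.float64(114.0))]
rib col [(148, [198.0, 203.0, 213.0]), (151, [188.0, 194.0, 203.0]), (154, [28.0, 28.0, 30.0]), (157, [17.0, 15.0, 15.0]), (160, [42.0, 39.0, 38.0]), (163, [121.0, 114.0, 111.0]), (166, [210.0, 197.0, 193.0]), (169, [208.0, 195.0, 191.0]), (172, [205.0, 192.0, 187.0]), (175, [204.0, 191.0, 186.0]), (178, [204.0, 191.0, 187.0]), (181, [61.0, 58.0, 144.0]), (184, [14.0, 17.0, 141.0]), (187, [14.0, 18.0, 142.0]), (190, [14.0, 17.0, 142.0]), (193, [13.0, 18.0, 142.0]), (196, [14.0, 19.0, 142.0]), (199, [15.0, 19.0, 135.0]), (202, [34.0, 32.0, 43.0])]
row260 [(200, 17), (204, 17), (208, 18), (212, 18), (2
[... 163 characters left out ...]
 (272, 114), (276, 114), (280, 113), (284, 113), (288, 114), (292, 112), (296, 116), (300, 114), (304, 114), (308, 115), (312, 114), (316, 113), (320, 109), (324, 65), (328, 57), (332, 54), (336, 57), (340, 58), (344, 55)]
hole [np.float64(271.28735632183907), np.float64(309.3419540229885)] 348
edge [ 0.616529   -0.17117824  0.066     ] [35.43017819  0.49582387  1.79590775]
hole [ 0.65068721 -0.16908093  0.071     ] [ 1.21882653 -0.10492431 -3.24438257]
[ 0.56397349 -0.10790308  0.32371852]
5893 [[-46.31224602 -99.62114715]
 [ 44.02204502  96.06762237]]
-100 -1 [-46.4 -25.8]
-100 1 [23.2 43.8]
55 -1 [-46.  -25.1]
55 1 [23.3 44.2]
red [[-35.75937442 -96.66936848]
 [ 36.06405614  92.64539619]]
```

```bash
cat >> h.py <<'E'
def winfo(rot_,p):
    """wrist camera_info for a past tool pose"""
    o=bot.get_obs();i=bot.camera_info('wrist');Rt=Ro.from_euler('xyz',o['tcp_rot'],degrees=True).as_matrix()
    Rc=i['R']@Rt; tc=i['R']@o['ee_pos']+i['t']; j=dict(i)
    j['R']=Rc@Ro.from_euler('xyz',rot_,degrees=True).as_matrix().T; j['t']=tc-j['R']@np.array(p); return j
E
python3 - <<'E'
from h import *
j=winfo([179.96,-.1207,179.412],[.64117,-.1087,.19938])
im=cv2.imread('pics/w2.png');g=cv2.cvtColor(im,cv2.COLOR_BGR2GRAY)
P=[]
for x0,x1,y0,y1 in((128,160,198,232),(398,426,172,206)):
    r=g[y0:y1,x0:x1]; m=(r>48).astype(np.uint8); n,l,s,c=cv2.connectedComponentsWithStats(m)
    k=1+s[1:,4].argmax(); q=np.argwhere(l==k)[:,::-1]+[x0,y0]; print('peg',s[k],q.min(0),q.max(0),c[k]+[x0,y0])
for top,base in(((135.5,215),None),((421.6,191.9),None)): P.append(onz(j,top,.0375)[0]);print(P[-1])
print('mid',(P[0]+P[1])/2,'dist',np.linalg.norm(P[0]-P[1]),'yaw',np.degrees(np.arctan2(-(P[1]-P[0])[0],(P[1]-P[0])[1])))
E
```

```text
peg [  5   6  16  15 134] [133 204] [148 218] [139.53731343 211.15671642]
peg [ 15  11  13  13 102] [413 183] [425 195] [418.91176471 189.45098039]
[ 0.65339883 -0.22193538  0.0375    ]
[0.63583957 0.01382505 0.0375    ]
mid [ 0.6446192  -0.10405516  0.0375    ] dist 0.23641342082903521 yaw 4.259481755159323
```

The peg tips give a better station centre: (0.6445, -0.1040), yaw 4.35°, peg spacing 236.4 mm. The block was about 2.7 mm off in y, so I'll shift it and lower again.

Request:
play_rows([
  {"slide":[1.5,-2.8,0],"angular":[0,0,0],"claw":-1},
  {"slide":[0,0,0],"angular":[0,0,0],"claw":-1},
  {"slide":[0,0,6],"angular":[0,0,0],"claw":-1},
  {"slide":[0,0,6],"angular":[0,0,0],"claw":-1},
  {"slide":[0,0,5],"angular":[0,0,0],"claw":-1},
  {"slide":[0,0,5],"angular":[0,0,0],"claw":-1},
  {"slide":[0,0,0],"angular":[0,0,0],"claw":-1},
  {"slide":[0,0,0],"angular":[0,0,0],"claw":-1},
])

```text
time: 29.0
ee_pos: [0.6508, -0.1718, 0.0465]
tcp_rot: [180.0, -0.0, -175.5]
wrist_force: [0.2, -0.3, 0.2]
opening: 0.0393
grasp_force: 41.9
```

It is now inside the ribs with no force. I'll finish lowering, release and retreat.

Request:
play_rows([
  {"slide":[0,0,2],"angular":[0,0,0],"claw":-1},
  {"slide":[0,0,1.5],"angular":[0,0,0],"claw":-1},
  {"slide":[0,0,0],"angular":[0,0,0],"claw":-1},
  {"slide":[0,0,0],"angular":[0,0,0],"claw":0.3},
  {"slide":[0,0,0],"angular":[0,0,0],"claw":0.3},
  {"slide":[0,0,0],"angular":[0,0,0],"claw":0.3},
  {"slide":[0,0,0],"angular":[0,0,0],"claw":0.3},
])

```text
time: 29.7
ee_pos: [0.651, -0.1719, 0.0432]
tcp_rot: [180.0, 0.0, -175.5]
wrist_force: [0.4, 0.1, -0.5]
opening: 0.0556
grasp_force: 0.0
```

Request:
play_rows([
  {"slide":[0,0,-15],"angular":[0,0,0],"claw":0.3},
  {"slide":[0,0,-30],"angular":[0,0,0],"claw":0.3},
  {"slide":[0,0,-40],"angular":[0,0,0],"claw":0.3},
  {"slide":[0,0,-40],"angular":[0,0,0],"claw":0.3},
  {"slide":[0,0,-40],"angular":[0,0,0],"claw":0.3},
  {"slide":[0,0,0],"angular":[0,0,0],"claw":0.3},
  {"slide":[0,0,0],"angular":[0,0,0],"claw":0.3},
])

```text
time: 30.4
ee_pos: [0.6514, -0.1721, 0.2103]
tcp_rot: [-180.0, 0.2, -175.5]
wrist_force: [0.9, 0.1, -0.6]
opening: 0.0557
grasp_force: 0.0
```

```bash
python3 - <<'E'
from h import *
from lay import lying
o=bot.get_obs();print(o['ee_pos'],o['tcp_rot'])
i,im=snap('wrist','w9')
p=proj(i,[.6497,-.1718,.045])[0];g=cv2.cvtColor(im,cv2.COLOR_BGR2GRAY)
# hole of port, expect z .045
x,y=p.round().astype(int); c=cv2.GaussianBlur(g,(5,5),0)[y-20:y+20,x-20:x+20]; m=c<45;yy,xx=np.nonzero(m)
print(p,len(xx),onz(i,[xx.mean()+x-20,yy.mean()+y-20],.045)[0] if len(xx) else c.min())
# top-face corners at z .040
q=proj(i,[.6497,-.1718,.040])[0].round().astype(int);v=g[q[1]-60:q[1]+60,q[0]-45:q[0]+45]
m=((v<125)&(v>50)).astype(np.uint8);m=cv2.morphologyEx(m,cv2.MORPH_OPEN,np.ones((7,7)));n,l,s,cc=cv2.connectedComponentsWithStats(m);k=1+s[1:,4].argmax()
Q=np.argwhere(l==k)[:,::-1]+[q[0]-45,q[1]-60];print(cv2.minAreaRect((onz(i,Q,.04)[:,:2]*1000).astype(np.float32)))
print(delta([.4848,.3686,.16],180-19.9))
E
```

```text
[ 0.65140908 -0.17209174  0.21032927] [-1.79978632e+02  1.74460699e-01 -1.75471614e+02]
[272.4154405  195.28087827] 52 [ 0.65001754 -0.1714046   0.045     ]
((649.3795776367188, -171.98806762695312), (68.78972625732422, 42.16320037841797), 4.945076942443848)
(array([122.9, 552. ,  48.8]), np.float64(24.4))
```

h3 is seated in pocket 3 at (0.650, -0.171), flat. Next is h2.

Request:
play_rows([
  {"slide":[0,0,0],"angular":[0,0,8.1],"claw":1},
  {"slide":[0,0,0],"angular":[0,0,8.1],"claw":1},
  {"slide":[0,0,0],"angular":[0,0,8.2],"claw":1},
  {"slide":[22.7,30.1,0],"angular":[0,0,0],"claw":1},
  {"slide":[22.7,30.1,0],"angular":[0,0,0],"claw":1},
  {"slide":[22.7,30.1,0],"angular":[0,0,0],"claw":1},
  {"slide":[22.7,30.1,0],"angular":[0,0,0],"claw":1},
  {"slide":[22.7,30.1,0],"angular":[0,0,0],"claw":1},
])

```text
time: 31.25
ee_pos: [0.594, 0.0094, 0.2068]
tcp_rot: [-180.0, -0.1, 160.1]
wrist_force: [0.1, 0.4, -0.5]
opening: 0.0855
grasp_force: 0.0
```

Request:
play_rows([
  {"slide":[22.7,30.1,0],"angular":[0,0,0],"claw":1},
  {"slide":[22.7,30.1,0],"angular":[0,0,0],"claw":1},
  {"slide":[22.7,30.1,0],"angular":[0,0,0],"claw":1},
  {"slide":[22.7,30.1,0],"angular":[0,0,0],"claw":1},
  {"slide":[22.7,30.1,0],"angular":[0,0,0],"claw":1},
  {"slide":[22.7,30.1,0],"angular":[0,0,0],"claw":1},
  {"slide":[22.7,30.1,0],"angular":[0,0,0],"claw":1},
  {"slide":[22.7,30.1,0],"angular":[0,0,0],"claw":1},
])

```text
time: 32.05
ee_pos: [0.5051, 0.2974, 0.2071]
tcp_rot: [-179.9, -0.1, 160.1]
wrist_force: [0.2, -0.2, -0.2]
opening: 0.0856
grasp_force: 0.0
```

Request:
play_rows([
  {"slide":[22.7,30.1,10],"angular":[0,0,0],"claw":1},
  {"slide":[22.7,30.1,30],"angular":[0,0,0],"claw":1},
  {"slide":[0,0,0],"angular":[0,0,0],"claw":1},
  {"slide":[0,0,0],"angular":[0,0,0],"claw":1},
])

```text
time: 32.45
ee_pos: [0.4829, 0.3685, 0.1664]
tcp_rot: [-179.8, -0.1, 160.2]
wrist_force: [0.2, -0.1, 1.2]
opening: 0.0856
grasp_force: 0.0
```

```bash
cat >> lay.py <<'E'
def port(i,im,P,z):
    """port hole near expected point P -> world point at height z"""
    g=cv2.GaussianBlur(cv2.cvtColor(im,cv2.COLOR_BGR2GRAY),(5,5),0);x,y=proj(i,[P[0],P[1],z])[0].round().astype(int)
    c=g[y-22:y+22,x-22:x+22];yy,xx=np.nonzero(c<45);return onz(i,[xx.mean()+x-22,yy.mean()+y-22],z)[0].round(4),len(xx)
E
python3 - <<'E'
from lay import *
o=bot.get_obs();print(o['ee_pos'],o['tcp_rot'])
i,im=snap('wrist','w10');P=[.4848,.3686]
print(port(i,im,P,.033)); q=proj(i,P+[.028])[0].round().astype(int);print(q,lying(i,im,tuple(q)))
print(delta(P+[.030],160.1))
E
```

```text
[0.48290211 0.36845447 0.16642141] [-1.79841577e+02 -1.32934623e-01  1.60228931e+02]
(array([0.486 , 0.3697, 0.033 ]), 132)
[273 210] (array([486.5, 369.6]), (41.1, 69.8), -20.8)
(array([ -1. ,   1.1, 137.7]), np.float64(0.1))
```

Request:
play_rows([
  {"slide":[-2.8,2.3,30],"angular":[0,0,1],"claw":1},
  {"slide":[0,0,40],"angular":[0,0,0],"claw":1},
  {"slide":[0,0,40],"angular":[0,0,0],"claw":1},
  {"slide":[0,0,26],"angular":[0,0,0],"claw":1},
  {"slide":[0,0,0],"angular":[0,0,0],"claw":1},
  {"slide":[0,0,0],"angular":[0,0,0],"claw":-1},
  {"slide":[0,0,0],"angular":[0,0,0],"claw":-1},
  {"slide":[0,0,0],"angular":[0,0,0],"claw":-1},
])

```text
time: 33.3
ee_pos: [0.4886, 0.3702, 0.0348]
tcp_rot: [179.8, 0.1, 159.1]
wrist_force: [-0.6, -0.5, 0.2]
opening: 0.0441
grasp_force: 0.0
```

Request:
play_rows([
  {"slide":[0,0,0],"angular":[0,0,0],"claw":-1},
  {"slide":[0,0,0],"angular":[0,0,0],"claw":-1},
  {"slide":[0,0,0],"angular":[0,0,0],"claw":-1},
])

```text
time: 33.6
ee_pos: [0.4885, 0.3703, 0.0348]
tcp_rot: [179.8, 0.1, 159.1]
wrist_force: [1.3, -0.9, 6.6]
opening: 0.039
grasp_force: 41.1
```

Request:
play_rows([
  {"slide":[0,0,-20],"angular":[0,0,0],"claw":-1},
  {"slide":[0,0,-35],"angular":[0,0,0],"claw":-1},
  {"slide":[0,0,-35],"angular":[0,0,0],"claw":-1},
  {"slide":[0,0,-35],"angular":[0,0,0],"claw":-1},
  {"slide":[0,0,0],"angular":[0,0,-8.4],"claw":-1},
  {"slide":[0,0,0],"angular":[0,0,-8.4],"claw":-1},
  {"slide":[0,0,0],"angular":[0,0,-8.4],"claw":-1},
  {"slide":[-9.4,-35,0],"angular":[0,0,0],"claw":-1},
])

```text
time: 34.4
ee_pos: [0.4989, 0.3378, 0.1582]
tcp_rot: [179.9, 0.1, -175.2]
wrist_force: [0.7, -0.3, -1.4]
opening: 0.0387
grasp_force: 40.6
```

Request:
play_rows([
  {"slide":[-9.4,-37.3,0],"angular":[0,0,0],"claw":-1},
  {"slide":[-9.4,-37.3,0],"angular":[0,0,0],"claw":-1},
  {"slide":[-9.4,-37.3,0],"angular":[0,0,0],"claw":-1},
  {"slide":[-9.4,-37.3,0],"angular":[0,0,0],"claw":-1},
  {"slide":[-9.4,-37.3,0],"angular":[0,0,0],"claw":-1},
  {"slide":[-9.4,-37.3,0],"angular":[0,0,0],"claw":-1},
  {"slide":[-9.4,-37.3,0],"angular":[0,0,0],"claw":-1},
  {"slide":[-9.4,-37.3,0],"angular":[0,0,0],"claw":-1},
])

```text
time: 35.2
ee_pos: [0.5976, 0.0421, 0.1584]
tcp_rot: [180.0, 0.1, -175.7]
wrist_force: [0.4, 1.6, -0.3]
opening: 0.0389
grasp_force: 40.6
```

Request:
play_rows([
  {"slide":[-9.4,-37.3,0],"angular":[0,0,0],"claw":-1},
  {"slide":[-9.4,-37.3,0],"angular":[0,0,0],"claw":-1},
  {"slide":[-9.4,-37.3,0],"angular":[0,0,0],"claw":-1},
  {"slide":[-9.4,-37.3,0],"angular":[0,0,0],"claw":-1},
  {"slide":[0,0,0],"angular":[0,0,0],"claw":-1},
  {"slide":[0,0,0],"angular":[0,0,0],"claw":-1},
])

```text
time: 35.8
ee_pos: [0.6459, -0.1031, 0.1575]
tcp_rot: [180.0, 0.0, -175.8]
wrist_force: [-1.4, 0.8, -0.6]
opening: 0.039
grasp_force: 40.7
```

```bash
cat >> lay.py <<'E'
def held(P,yaw=184.35):
    """seen offset of the held block's port from the TCP (tool axes, mm), and shift left to put it over P"""
    o=bot.get_obs();i,im=snap('wrist');R=Ro.from_euler('xyz',o['tcp_rot'],degrees=True)
    p=o['ee_pos'];h,n=port(i,im,p[:2],p[2]+.003);e=h-p; print('pose',p.round(4),o['tcp_rot'].round(1),'open',o['opening'],'off',(R.inv().apply(e)*1000).round(1),n)
    s,t=delta([P[0]-e[0],P[1]-e[1],.042],yaw); print('go',s,t)
E
python3 -c "
from lay import *
held([.6445,-.104])"
```

```text
pose [ 0.6459 -0.1031  0.1575] [ 180.     0.  -175.8] open 0.038981754474240966 off [ 4.9  0.2 -3. ] 315
go [ -3.5  -2.  115.6] -0.0
```

The grasp was higher than for h3 (TCP 35 mm above the underside), so the true port offset is about 2 mm. The remaining shift is about (-0.6, -1.8) and 110 mm down.

Request:
play_rows([
  {"slide":[-0.6,-1.7,25],"angular":[0,0,0],"claw":-1},
  {"slide":[0,0,30],"angular":[0,0,0],"claw":-1},
  {"slide":[0,0,25],"angular":[0,0,0],"claw":-1},
  {"slide":[0,0,8],"angular":[0,0,0],"claw":-1},
  {"slide":[0,0,6],"angular":[0,0,0],"claw":-1},
  {"slide":[0,0,6],"angular":[0,0,0],"claw":-1},
  {"slide":[0,0,5],"angular":[0,0,0],"claw":-1},
  {"slide":[0,0,0],"angular":[0,0,0],"claw":-1},
])

```text
time: 36.65
ee_pos: [0.6466, -0.1038, 0.0522]
tcp_rot: [180.0, 0.0, -175.7]
wrist_force: [0.5, 0.1, -0.4]
opening: 0.0388
grasp_force: 40.7
```

Request:
play_rows([
  {"slide":[0,0,0],"angular":[0,0,0],"claw":-1},
])

```text
time: 36.75
ee_pos: [0.6468, -0.104, 0.0526]
tcp_rot: [180.0, 0.0, -175.7]
wrist_force: [0.2, 0.6, -1.4]
opening: 0.0385
grasp_force: 40.7
```

No contact so far, with the underside about 6 mm above the floor and inside the ribs. I'll finish lowering, release and rise.

Request:
play_rows([
  {"slide":[0,0,3],"angular":[0,0,0],"claw":-1},
  {"slide":[0,0,2],"angular":[0,0,0],"claw":-1},
  {"slide":[0,0,0],"angular":[0,0,0],"claw":-1},
  {"slide":[0,0,0],"angular":[0,0,0],"claw":0.3},
  {"slide":[0,0,0],"angular":[0,0,0],"claw":0.3},
  {"slide":[0,0,0],"angular":[0,0,0],"claw":0.3},
  {"slide":[0,0,0],"angular":[0,0,0],"claw":0.3},
])

```text
time: 37.45
ee_pos: [0.6466, -0.1039, 0.0472]
tcp_rot: [180.0, -0.0, -175.7]
wrist_force: [0.4, -0.2, 0.9]
opening: 0.0556
grasp_force: 0.0
```

Request:
play_rows([
  {"slide":[0,0,-15],"angular":[0,0,0],"claw":0.3},
  {"slide":[0,0,-30],"angular":[0,0,0],"claw":0.3},
  {"slide":[0,0,-40],"angular":[0,0,0],"claw":0.3},
  {"slide":[0,0,-40],"angular":[0,0,0],"claw":0.3},
  {"slide":[0,0,-35],"angular":[0,0,0],"claw":0.3},
  {"slide":[0,0,0],"angular":[0,0,0],"claw":0.3},
  {"slide":[0,0,0],"angular":[0,0,0],"claw":0.3},
])

```text
time: 38.15
ee_pos: [0.647, -0.1041, 0.209]
tcp_rot: [180.0, 0.2, -175.7]
wrist_force: [0.3, -1.1, -0.5]
opening: 0.0556
grasp_force: 0.0
```

```bash
python3 - <<'E'
from lay import *
o=bot.get_obs();print(o['ee_pos'],o['tcp_rot'])
i,im=snap('wrist','w11')
for P in([.6445,-.104],[.6497,-.1718]): print(port(i,im,P,.045))
T,t=snap('top','top11');print(delta([.6362,.2172,.16],180-4.5))
E
```

```text
[ 0.64701164 -0.10409383  0.20902114] [ 1.79997556e+02  1.53182613e-01 -1.75668941e+02]
(array([ 0.6441, -0.1038,  0.045 ]), 55)
(array([ 0.6522, -0.1773,  0.045 ]), 99)
(array([-14.3, 321. ,  46.8]), np.float64(8.8))
```

Request:
play_rows([
  {"slide":[0,0,0],"angular":[0,0,4.4],"claw":1},
  {"slide":[0,0,0],"angular":[0,0,4.4],"claw":1},
  {"slide":[4,35.5,0],"angular":[0,0,0],"claw":1},
  {"slide":[4,35.5,0],"angular":[0,0,0],"claw":1},
  {"slide":[4,35.5,0],"angular":[0,0,0],"claw":1},
  {"slide":[4,35.5,0],"angular":[0,0,0],"claw":1},
  {"slide":[4,35.5,0],"angular":[0,0,0],"claw":1},
  {"slide":[4,35.5,0],"angular":[0,0,0],"claw":1},
])

```text
time: 39.05
ee_pos: [0.6384, 0.1115, 0.2058]
tcp_rot: [180.0, -0.1, 175.5]
wrist_force: [0.7, -0.4, 0.2]
opening: 0.0855
grasp_force: 0.0
```

Request:
play_rows([
  {"slide":[4,35.5,10],"angular":[0,0,0],"claw":1},
  {"slide":[4,35.5,20],"angular":[0,0,0],"claw":1},
  {"slide":[4,35.5,15],"angular":[0,0,0],"claw":1},
  {"slide":[0,0,0],"angular":[0,0,0],"claw":1},
  {"slide":[0,0,0],"angular":[0,0,0],"claw":1},
])

```text
time: 39.55
ee_pos: [0.6346, 0.2178, 0.1606]
tcp_rot: [-180.0, -0.2, 175.6]
wrist_force: [-0.6, 0.3, -0.2]
opening: 0.0852
grasp_force: 0.0
```

```bash
python3 - <<'E'
from lay import *
o=bot.get_obs();print(o['ee_pos'],o['tcp_rot'])
i,im=snap('wrist','w12');P=[.6362,.2172]
h,n=port(i,im,P,.033);print(h,n); q=proj(i,P+[.028])[0].round().astype(int);print(q,lying(i,im,tuple(q)))
print(delta([h[0],h[1],.030],175.5))
E
```

```text
[0.63464323 0.21776507 0.16059634] [-1.79958678e+02 -1.73144601e-01  1.75621439e+02]
[0.6387 0.2164 0.033 ] 119
[271 212] (array([638.6, 216.5]), (40.9, 69.4), -3.7)
(array([ -3.8,  -0.3, 131.6]), np.float64(0.1))
```

Request:
play_rows([
  {"slide":[-4,-1,30],"angular":[0,0,-0.7],"claw":1},
  {"slide":[0,0,40],"angular":[0,0,0],"claw":1},
  {"slide":[0,0,40],"angular":[0,0,0],"claw":1},
  {"slide":[0,0,21],"angular":[0,0,0],"claw":1},
  {"slide":[0,0,0],"angular":[0,0,0],"claw":1},
  {"slide":[0,0,0],"angular":[0,0,0],"claw":-1},
  {"slide":[0,0,0],"angular":[0,0,0],"claw":-1},
  {"slide":[0,0,0],"angular":[0,0,0],"claw":-1},
])

```text
time: 40.4
ee_pos: [0.6406, 0.2162, 0.0336]
tcp_rot: [179.9, 0.2, 176.2]
wrist_force: [-0.3, -0.6, -0.7]
opening: 0.0439
grasp_force: 0.0
```

Request:
play_rows([
  {"slide":[0,0,0],"angular":[0,0,0],"claw":-1},
  {"slide":[0,0,0],"angular":[0,0,0],"claw":-1},
  {"slide":[0,0,0],"angular":[0,0,0],"claw":-1},
])

```text
time: 40.7
ee_pos: [0.6405, 0.2163, 0.0335]
tcp_rot: [179.9, 0.2, 176.2]
wrist_force: [0.6, -0.4, 5.8]
opening: 0.0386
grasp_force: 41.3
```

Request:
play_rows([
  {"slide":[0,0,-20],"angular":[0,0,0],"claw":-1},
  {"slide":[0,0,-35],"angular":[0,0,0],"claw":-1},
  {"slide":[0,0,-35],"angular":[0,0,0],"claw":-1},
  {"slide":[0,0,-30],"angular":[0,0,0],"claw":-1},
  {"slide":[0,0,0],"angular":[0,0,-8],"claw":-1},
  {"slide":[2.6,-30,0],"angular":[0,0,0],"claw":-1},
  {"slide":[2.6,-37,0],"angular":[0,0,0],"claw":-1},
  {"slide":[2.6,-37,0],"angular":[0,0,0],"claw":-1},
])

```text
time: 41.5
ee_pos: [0.6393, 0.111, 0.152]
tcp_rot: [180.0, 0.0, -175.7]
wrist_force: [0.1, 0.2, -1.1]
opening: 0.0392
grasp_force: 40.6
```

Request:
play_rows([
  {"slide":[2.6,-37,0],"angular":[0,0,0],"claw":-1},
  {"slide":[2.6,-37,0],"angular":[0,0,0],"claw":-1},
  {"slide":[2.6,-37,0],"angular":[0,0,0],"claw":-1},
  {"slide":[2.6,-37,0],"angular":[0,0,0],"claw":-1},
  {"slide":[0,0,0],"angular":[0,0,0],"claw":-1},
  {"slide":[0,0,0],"angular":[0,0,0],"claw":-1},
  {"slide":[0,0,0],"angular":[0,0,0],"claw":-1},
])

```text
time: 42.2
ee_pos: [0.64, -0.036, 0.1515]
tcp_rot: [179.9, 0.0, -175.7]
wrist_force: [0.8, -0.4, -1.4]
opening: 0.0392
grasp_force: 40.7
```

```bash
python3 -c "
from lay import *
held([.6393,-.0362])"
```

```text
pose [ 0.64   -0.036   0.1515] [ 179.9    0.  -175.7] open 0.03919591957903994 off [ 4.2  0.2 -3. ] 347
go [ -3.4  -0.8 109.5] -0.1
```

Request:
play_rows([
  {"slide":[-1.2,-0.5,25],"angular":[0,0,0],"claw":-1},
  {"slide":[0,0,30],"angular":[0,0,0],"claw":-1},
  {"slide":[0,0,22],"angular":[0,0,0],"claw":-1},
  {"slide":[0,0,8],"angular":[0,0,0],"claw":-1},
  {"slide":[0,0,6],"angular":[0,0,0],"claw":-1},
  {"slide":[0,0,5],"angular":[0,0,0],"claw":-1},
  {"slide":[0,0,4],"angular":[0,0,0],"claw":-1},
  {"slide":[0,0,0],"angular":[0,0,0],"claw":-1},
])

```text
time: 43.05
ee_pos: [0.6413, -0.0369, 0.0514]
tcp_rot: [180.0, 0.0, -175.8]
wrist_force: [-0.6, 0.1, -1.0]
opening: 0.0389
grasp_force: 40.7
```

Request:
play_rows([
  {"slide":[0,0,0],"angular":[0,0,0],"claw":-1},
])

```text
time: 43.15
ee_pos: [0.6414, -0.037, 0.0518]
tcp_rot: [180.0, 0.0, -175.8]
wrist_force: [-0.4, -0.3, -1.1]
opening: 0.0388
grasp_force: 40.7
```

Request:
play_rows([
  {"slide":[0,0,3.5],"angular":[0,0,0],"claw":-1},
  {"slide":[0,0,2],"angular":[0,0,0],"claw":-1},
  {"slide":[0,0,0],"angular":[0,0,0],"claw":-1},
  {"slide":[0,0,0],"angular":[0,0,0],"claw":0.3},
  {"slide":[0,0,0],"angular":[0,0,0],"claw":0.3},
  {"slide":[0,0,0],"angular":[0,0,0],"claw":0.3},
  {"slide":[0,0,0],"angular":[0,0,0],"claw":0.3},
])

```text
time: 43.85
ee_pos: [0.6411, -0.037, 0.0457]
tcp_rot: [180.0, -0.0, -175.8]
wrist_force: [-0.0, -0.1, -0.1]
opening: 0.0554
grasp_force: 0.0
```

Request:
play_rows([
  {"slide":[0,0,-15],"angular":[0,0,0],"claw":0.3},
  {"slide":[0,0,-35],"angular":[0,0,0],"claw":0.3},
  {"slide":[0,0,-40],"angular":[0,0,0],"claw":0.3},
  {"slide":[10,0,-40],"angular":[0,0,0],"claw":0.3},
  {"slide":[20,-10,-40],"angular":[0,0,0],"claw":0.3},
  {"slide":[25,-10,-40],"angular":[0,0,0],"claw":0.3},
  {"slide":[25,-10,-40],"angular":[0,0,0],"claw":0.3},
  {"slide":[20,0,-20],"angular":[0,0,0],"claw":0.3},
])

```text
time: 44.65
ee_pos: [0.5425, -0.0754, 0.3209]
tcp_rot: [-180.0, 0.3, -175.8]
wrist_force: [0.2, -0.1, -0.2]
opening: 0.0555
grasp_force: 0.0
```

Request:
play_rows([
  {"slide":[0,0,0],"angular":[0,0,0],"claw":0.3},
  {"slide":[0,0,0],"angular":[0,0,0],"claw":0.3},
])

```text
time: 44.85
ee_pos: [0.5438, -0.0745, 0.3167]
tcp_rot: [180.0, 0.1, -175.8]
wrist_force: [0.2, -0.3, 0.1]
opening: 0.0552
grasp_force: 0.0
```

```bash
python3 - <<'E'
from lay import *
o=bot.get_obs();print(o['ee_pos'],o['tcp_rot'])
i,im=snap('wrist','w13')
print(proj(i,[[.459,-.038,.094],[.6393,-.0362,.04],[.6497,-.1718,.04],[.6445,-.104,.04]]).round())
for P in([.6393,-.0362],[.6445,-.104],[.6497,-.1718]): print(port(i,im,P,.045))
E
```

```text
[ 0.54376773 -0.07449008  0.31671646] [ 1.79982612e+02  1.20387995e-01 -1.75784948e+02]
[[319.  94.]
 [298. 253.]
 [184. 253.]
 [241. 253.]]
(array([ 0.6309, -0.039 ,  0.045 ]), 317)
(array([ 0.6352, -0.1054,  0.045 ]), 320)
(array([ 0.6501, -0.1759,  0.045 ]), 536)
```

View pics/w13.png

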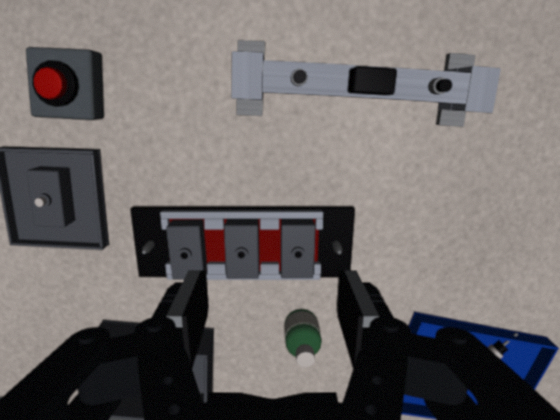

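The three housings sit in their pockets with ports at (185,254), (241,254) and (298,254). The lamp bar has been knocked: its grip is now at (373,80), with end blocks at (247,75) and (483,88). I'll measure its new pose.

```bash
cat > lamp.py <<'E'
from h import *
def grip(i,im,c,z=.094,s=(42,30)):
    g=cv2.cvtColor(im,cv2.COLOR_BGR2GRAY); y0,x0=max(c[1]-s[1],0),max(c[0]-s[0],0)
    r=g[y0:c[1]+s[1],x0:c[0]+s[0]]; m=(r<50).astype(np.uint8); m=cv2.morphologyEx(m,cv2.MORPH_OPEN,np.ones((3,3)))
    n,l,st,_=cv2.connectedComponentsWithStats(m);k=1+st[1:,4].argmax();q=np.argwhere(l==k)[:,::-1]+[x0,y0]
    R=cv2.minAreaRect((onz(i,q,z)[:,:2]*1000).astype(np.float32)); (w,h)=R[1]
    a=R[2] if w>h else R[2]+90   # long axis direction
    return [np.round(x,1) for x in R],round((a-90+90)%180-90,1)
if __name__=='__main__':
    i=bot.camera_info('wrist');im=cv2.imread('pics/w13.png')
    print(grip(i,im,(373,80)))
    b=im.astype(int);sil=((b.min(2)>95)&(b[...,0]-b[...,2]>6)).astype(np.uint8);sil[:35]=0;sil[130:]=0;sil[:,:220]=0;sil[:,510:]=0
    q=np.argwhere(cv2.morphologyEx(sil,cv2.MORPH_OPEN,np.ones((3,3))))[:,::-1]
    R=cv2.minAreaRect((onz(i,q,.066)[:,:2]*1000).astype(np.float32));print('bar',R)
    E=onz(i,[(247,76),(482,88)],.066);print(E,(E[0]+E[1])/2)
E
python3 lamp.py
```

```text
([array([442.7,   8.5]), array([22.9, 42. ]), np.float64(2.3)], 2.3)
bar ((441.37481689453125, 11.447998046875), (44.3968505859375, 263.6897277832031), 2.0097622871398926)
[[ 0.44633366 -0.10558463  0.066     ]
 [ 0.43700812  0.12812948  0.066     ]] [0.44167089 0.01127243 0.066     ]
```

Request:
play_rows([
  {"slide":[0,0,0],"angular":[0,0,8.4],"claw":1},
  {"slide":[0,0,0],"angular":[0,0,8.4],"claw":1},
  {"slide":[0,0,0],"angular":[0,0,8.4],"claw":1},
  {"slide":[0,0,0],"angular":[0,0,8.4],"claw":1},
  {"slide":[0,0,0],"angular":[0,0,8.4],"claw":1},
  {"slide":[0,0,0],"angular":[0,0,8.4],"claw":1},
  {"slide":[0,0,0],"angular":[0,0,8.4],"claw":1},
  {"slide":[0,0,0],"angular":[0,0,8.4],"claw":1},
])

```text
time: 45.7
ee_pos: [0.5441, -0.0741, 0.3136]
tcp_rot: [-179.9, -0.1, 116.7]
wrist_force: [-0.4, -0.4, 1.1]
opening: 0.0855
grasp_force: 0.0
```

Request:
play_rows([
  {"slide":[0,0,0],"angular":[0,0,8.4],"claw":1},
  {"slide":[0,0,0],"angular":[0,0,8.4],"claw":1},
  {"slide":[0,0,0],"angular":[0,0,8.1],"claw":1},
  {"slide":[22,-24.5,30],"angular":[0,0,0],"claw":1},
  {"slide":[22,-24.5,32],"angular":[0,0,0],"claw":1},
  {"slide":[22,-24.5,32],"angular":[0,0,0],"claw":1},
  {"slide":[22,-24.5,32],"angular":[0,0,0],"claw":1},
  {"slide":[0,0,0],"angular":[0,0,0],"claw":1},
])

```text
time: 46.5
ee_pos: [0.4369, 0.0117, 0.1823]
tcp_rot: [-179.2, -0.1, 92.3]
wrist_force: [0.5, -1.1, 0.8]
opening: 0.0852
grasp_force: 0.0
```

Request:
play_rows([
  {"slide":[0,0,0],"angular":[0,0,0],"claw":1},
  {"slide":[0,0,0],"angular":[0,0,0],"claw":1},
])

```text
time: 46.7
ee_pos: [0.4435, 0.0099, 0.1903]
tcp_rot: [179.9, -0.0, 92.1]
wrist_force: [0.3, -0.2, 0.0]
opening: 0.0857
grasp_force: 0.0
```

```bash
python3 - <<'E'
from lamp import *
o=bot.get_obs();print(o['q'].round(1),o['ee_pos'],o['tcp_rot'])
i,im=snap('wrist','w14');c=proj(i,[.4427,.01,.094])[0].round().astype(int);print(c)
G=grip(i,im,tuple(c),s=(70,70));print(G); P=G[0][0]/1000
print(delta([P[0],P[1],.088],92.2))
E
```

```text
[  1.3 -10.4 -11.4  89.    0.   89.1] [0.44354181 0.0099067  0.19034515] [ 1.79942644e+02 -3.36782050e-02  9.21404758e+01]
[270 226]
([array([442.5,  14.8]), array([22.8, 42.8]), np.float64(2.1)], 2.1)
(array([  5. ,  -1.2, 102.7]), np.float64(-0.1))
```

Request:
play_rows([
  {"slide":[1.5,-1,30],"angular":[0,0,0],"claw":1},
  {"slide":[0,0,30],"angular":[0,0,0],"claw":1},
  {"slide":[0,0,25],"angular":[0,0,0],"claw":1},
  {"slide":[0,0,15],"angular":[0,0,0],"claw":1},
  {"slide":[0,0,0],"angular":[0,0,0],"claw":1},
  {"slide":[0,0,0],"angular":[0,0,0],"claw":-1},
  {"slide":[0,0,0],"angular":[0,0,0],"claw":-1},
  {"slide":[0,0,0],"angular":[0,0,0],"claw":-1},
], squeeze=80)

```text
time: 47.55
ee_pos: [0.4421, 0.0114, 0.091]
tcp_rot: [179.9, -0.0, 92.1]
wrist_force: [-0.4, 0.0, 0.4]
opening: 0.0438
grasp_force: 0.0
```

Request:
play_rows([
  {"slide":[0,0,0],"angular":[0,0,0],"claw":-1},
  {"slide":[0,0,0],"angular":[0,0,0],"claw":-1},
  {"slide":[0,0,0],"angular":[0,0,0],"claw":-1},
  {"slide":[0,0,0],"angular":[0,0,0],"claw":-1},
])

```text
time: 47.95
ee_pos: [0.4421, 0.0115, 0.0907]
tcp_rot: [179.9, -0.0, 92.1]
wrist_force: [1.8, -1.4, 6.4]
opening: 0.0222
grasp_force: 79.4
```

Request:
play_rows([
  {"slide":[0,0,-10],"angular":[0,0,0],"claw":-1},
  {"slide":[0,0,-25],"angular":[0,0,0],"claw":-1},
  {"slide":[0,0,-30],"angular":[0,0,0],"claw":-1},
  {"slide":[0,0,-20],"angular":[0,0,-2.2],"claw":-1},
  {"slide":[0,0,0],"angular":[0,0,0],"claw":-1},
  {"slide":[-12,18,0],"angular":[0,0,0],"claw":-1},
  {"slide":[-18,27,0],"angular":[0,0,0],"claw":-1},
  {"slide":[-20,30,0],"angular":[0,0,0],"claw":-1},
])

```text
time: 48.75
ee_pos: [0.52, -0.033, 0.1733]
tcp_rot: [-179.9, -0.1, 94.3]
wrist_force: [0.1, 0.1, -4.3]
opening: 0.0223
grasp_force: 79.8
```

Request:
play_rows([
  {"slide":[-20,30,0],"angular":[0,0,0],"claw":-1},
  {"slide":[-20,30,0],"angular":[0,0,0],"claw":-1},
  {"slide":[-18,27,0],"angular":[0,0,0],"claw":-1},
  {"slide":[-13,18,0],"angular":[0,0,0],"claw":-1},
  {"slide":[-9.5,13,0],"angular":[0,0,0],"claw":-1},
  {"slide":[0,0,0],"angular":[0,0,0],"claw":-1},
  {"slide":[0,0,0],"angular":[0,0,0],"claw":-1},
  {"slide":[0,0,0],"angular":[0,0,0],"claw":-1},
])

```text
time: 49.55
ee_pos: [0.6429, -0.1037, 0.1738]
tcp_rot: [-179.9, -0.1, 94.3]
wrist_force: [0.3, 0.4, -4.5]
opening: 0.0224
grasp_force: 80.1
```

```bash
python3 - <<'E'
from h import *
o=bot.get_obs();print(o['ee_pos'],o['tcp_rot'],o['opening'],o['grasp_force'],delta([.6445,-.104,.103],94.35))
i,im=snap('wrist','w15');s,sm=snap('scene','s15');t,tm=snap('top','t15')
# silver of end block / bar along tool x axis, in wrist view: predicted outer top edge at +133 (z feet+66 => tcp-24.7mm)
R=Ro.from_euler('xyz',o['tcp_rot'],degrees=True)
pt=lambda x,y,z:o['ee_pos']+R.apply([x/1000,y/1000,-(z-90.7)/1000])
print('pred',proj(i,[pt(103,0,66),pt(133,0,66)]).round(1))
P=proj(i,[pt(133,0,66)])[0];g=cv2.cvtColor(im,cv2.COLOR_BGR2GRAY).astype(int)
x=int(P[0]);print([(r,int(g[r,x-8:x+8].mean())) for r in range(max(int(P[1])-24,0),int(P[1])+26,2)])
for z,y in((66,133),(66,-133)):
    print('top pred',proj(t,pt(y,0,z)).round(1),'scene pred',proj(s,pt(y,0,z)).round(1))
E
```

```text
[ 0.64288223 -0.10373733  0.17381739] [-1.79903153e+02 -6.77934645e-02  9.43228338e+01] 0.022416747994007964 80.1168429851532 (array([-0.5,  1.7, 70.8]), np.float64(-0.0))
pred [[272.3  29.6]
 [272.4 -58.8]]
[]
top pred [[266.5 161.7]] scene pred [[285.6 235.6]]
top pred [[370.3 156.5]] scene pred [[169. 211.]]
```

```bash
python3 - <<'E'
from h import *
from scipy.ndimage import map_coordinates
o=bot.get_obs();R=Ro.from_euler('xyz',o['tcp_rot'],degrees=True)
pt=lambda x,y,z:o['ee_pos']+R.apply([x/1000,y/1000,-(z-90.7)/1000])
for n,f in(('top','t15'),('scene','s15')):
    i=bot.camera_info(n);g=cv2.cvtColor(cv2.imread(f'pics/{f}.png'),cv2.COLOR_BGR2GRAY).astype(float)
    for sg in(1,-1):
        d=np.arange(115,152,3)
        v=[np.mean([map_coordinates(g,p[::-1].reshape(2,1),order=1)[0] for p in proj(i,[pt(sg*x,y,66) for y in(-9,-4,0,4,9)])]) for x in d]
        print(n,sg,list(zip(d.tolist(),np.round(v).astype(int).tolist())))
E
```

```text
top 1 [(115, 105), (118, 104), (121, 102), (124, 102), (127, 102), (130, 98), (133, 92), (136, 103), (139, 113), (142, 114), (145, 114), (148, 113), (151, 112)]
top -1 [(115, 102), (118, 103), (121, 104), (124, 105), (127, 104), (130, 105), (133, 106), (136, 108), (139, 109), (142, 109), (145, 109), (148, 110), (151, 111)]
scene 1 [(115, 151), (118, 150), (121, 148), (124, 147), (127, 147), (130, 147), (133, 129), (136, 93), (139, 129), (142, 149), (145, 163), (148, 166), (151, 164)]
scene -1 [(115, 146), (118, 148), (121, 148), (124, 147), (127, 147), (130, 136), (133, 94), (136, 86), (139, 83), (142, 73), (145, 65), (148, 56), (151, 64)]
```

The scene camera shows the bar within about 1.2 mm of centre in the grip. I'll correct and lower to just above the pegs.

Request:
play_rows([
  {"slide":[-1,1.7,15],"angular":[0,0,0],"claw":-1},
  {"slide":[0,0,15],"angular":[0,0,0],"claw":-1},
  {"slide":[0,0,8],"angular":[0,0,0],"claw":-1},
  {"slide":[0,0,0],"angular":[0,0,0],"claw":-1},
  {"slide":[0,0,0],"angular":[0,0,0],"claw":-1},
  {"slide":[0,0,0],"angular":[0,0,0],"claw":-1},
])

```text
time: 50.3
ee_pos: [0.6457, -0.105, 0.1372]
tcp_rot: [180.0, -0.0, 94.3]
wrist_force: [-0.0, -0.0, -3.6]
opening: 0.0226
grasp_force: 80.0
```

```bash
python3 -c "
from h import *
o=bot.get_obs();print(o['ee_pos'],o['tcp_rot'],o['opening'],o['wrist_force'],delta([.6445,-.1045,.1027],94.35))"
```

```text
[ 0.64569191 -0.10503345  0.13724772] [ 1.79952499e+02 -2.90991420e-02  9.43287987e+01] 0.02256099570767636 [-0.00651139 -0.02565877 -3.6473795 ] (array([ 0.6, -1.2, 34.5]), np.float64(-0.0))
```

Request:
play_rows([
  {"slide":[0.5,-1,0],"angular":[0,0,0],"claw":-1},
  {"slide":[0,0,4],"angular":[0,0,0],"claw":-1},
  {"slide":[0,0,4],"angular":[0,0,0],"claw":-1},
  {"slide":[0,0,4],"angular":[0,0,0],"claw":-1},
  {"slide":[0,0,4],"angular":[0,0,0],"claw":-1},
  {"slide":[0,0,0],"angular":[0,0,0],"claw":-1},
  {"slide":[0,0,0],"angular":[0,0,0],"claw":-1},
])

```text
time: 51.0
ee_pos: [0.6443, -0.1046, 0.1204]
tcp_rot: [-180.0, -0.0, 94.3]
wrist_force: [-0.5, -0.1, -3.9]
opening: 0.0226
grasp_force: 80.0
```

The pegs are about 8 mm in with no force. I'll continue down.

Request:
play_rows([
  {"slide":[0,0,3],"angular":[0,0,0],"claw":-1},
  {"slide":[0,0,3],"angular":[0,0,0],"claw":-1},
  {"slide":[0,0,3],"angular":[0,0,0],"claw":-1},
  {"slide":[0,0,3],"angular":[0,0,0],"claw":-1},
  {"slide":[0,0,3],"angular":[0,0,0],"claw":-1},
  {"slide":[0,0,0],"angular":[0,0,0],"claw":-1},
  {"slide":[0,0,0],"angular":[0,0,0],"claw":-1},
])

```text
time: 51.7
ee_pos: [0.6444, -0.1045, 0.1055]
tcp_rot: [-180.0, -0.0, 94.3]
wrist_force: [-0.3, -0.1, -4.2]
opening: 0.0227
grasp_force: 80.1
```

Request:
play_rows([
  {"slide":[0,0,1.5],"angular":[0,0,0],"claw":-1},
  {"slide":[0,0,1.5],"angular":[0,0,0],"claw":-1},
  {"slide":[0,0,1],"angular":[0,0,0],"claw":-1},
  {"slide":[0,0,0],"angular":[0,0,0],"claw":-1},
  {"slide":[0,0,0],"angular":[0,0,0],"claw":-1},
])

```text
time: 52.2
ee_pos: [0.6447, -0.1045, 0.1026]
tcp_rot: [179.9, -0.0, 94.3]
wrist_force: [-1.5, 0.7, 5.6]
opening: 0.0225
grasp_force: 81.4
```

It is home: z=0.1026 as expected, and the force turned upward. I'll release, rise, and go to the trigger, closing the jaws on the way.

Request:
play_rows([
  {"slide":[0,0,0],"angular":[0,0,0],"claw":1},
  {"slide":[0,0,0],"angular":[0,0,0],"claw":1},
  {"slide":[0,0,0],"angular":[0,0,0],"claw":1},
  {"slide":[0,0,0],"angular":[0,0,0],"claw":1},
  {"slide":[0,0,0],"angular":[0,0,0],"claw":1},
  {"slide":[0,0,-15],"angular":[0,0,0],"claw":1},
  {"slide":[0,0,-35],"angular":[0,0,0],"claw":1},
  {"slide":[0,0,-40],"angular":[0,0,0],"claw":1},
])

```text
time: 53.0
ee_pos: [0.6437, -0.1045, 0.1926]
tcp_rot: [-179.9, -0.1, 94.3]
wrist_force: [1.2, 0.2, 0.1]
opening: 0.0852
grasp_force: 0.0
```

Request:
play_rows([
  {"slide":[0,0,-40],"angular":[0,0,0],"claw":1},
  {"slide":[0,0,-30],"angular":[0,0,0],"claw":1},
  {"slide":[0,0,0],"angular":[0,0,0],"claw":1},
  {"slide":[0,0,0],"angular":[0,0,0],"claw":1},
])

```text
time: 53.4
ee_pos: [0.6447, -0.1047, 0.2631]
tcp_rot: [179.9, -0.0, 94.3]
wrist_force: [0.5, -0.2, 0.2]
opening: 0.0855
grasp_force: 0.0
```

```bash
python3 - <<'E'
from lamp import *
o=bot.get_obs();print(o['ee_pos'],o['tcp_rot'],o['opening'])
i,im=snap('wrist','w16');c=proj(i,[.6445,-.104,.106])[0].round().astype(int)
print(c,grip(i,im,tuple(c),z=.106,s=(70,60)))
s,sm=snap('scene','s16')
# trigger red button centre in first top, w13 and scene pictures
def red(im,x,y,r=40):
    b=im[y-r:y+r,max(x-r,0):x+r].astype(int);m=(b[...,2]>90)&(b[...,1]<60)&(b[...,0]<60);q=np.argwhere(m);return q.mean(0)[::-1]+[max(x-r,0),y-r],len(q)
T=bot.camera_info('top');a,n=red(cv2.imread('pics/top0.png'),393,234,25);print(a,n,onz(T,a,.042))
a,n=red(sm,183,179,20);print(a,n,onz(s,a,.042))
j=winfo([179.98,.12,-175.785],[.54377,-.07449,.31672]);a,n=red(cv2.imread('pics/w13.png'),55,85,40);print(a,n,onz(j,a,.042))
C1,D1=ray(T,red(cv2.imread('pics/top0.png'),393,234,25)[0]);C2,D2=ray(s,red(sm,183,179,20)[0])
k=np.linalg.lstsq(np.c_[D1[0],-D2[0]],C2-C1,rcond=None)[0];print('tri',C1+D1[0]*k[0],C2+D2[0]*k[1])
print(delta([.46,-.318,.15]))
E
```

```text
[ 0.64473843 -0.10470421  0.26305679] [ 1.79878704e+02 -8.78036421e-03  9.43320368e+01] 0.0854540676197788
[271 200] ([array([ 645. , -101.5]), array([22.5, 42.1]), np.float64(3.7)], 3.7)
[392.82051282 233.74358974] 78 [[ 0.46525831 -0.31539757  0.042     ]]
[182.41666667 174.8452381 ] 84 [[ 0.45533442 -0.31827613  0.042     ]]
[47.53181818 82.61212121] 660 [[ 0.46359403 -0.31953408  0.042     ]]
tri [ 0.46433884 -0.31315526  0.05277341] [ 0.4639912  -0.31228029  0.05256163]
(array([-199. , -199.6,  110.9]), None)
```

Request:
play_rows([
  {"slide":[-28,-28,0],"angular":[0,0,0],"claw":-1},
  {"slide":[-28,-28,0],"angular":[0,0,0],"claw":-1},
  {"slide":[-28,-28,0],"angular":[0,0,0],"claw":-1},
  {"slide":[-28,-28,0],"angular":[0,0,0],"claw":-1},
  {"slide":[-28,-28,20],"angular":[0,0,0],"claw":-1},
  {"slide":[-28,-28,30],"angular":[0,0,0],"claw":-1},
  {"slide":[-29,-28,35],"angular":[0,0,0],"claw":-1},
  {"slide":[0,0,0],"angular":[0,0,0],"claw":-1},
])

```text
time: 54.3
ee_pos: [0.4607, -0.315, 0.1726]
tcp_rot: [-179.5, -0.3, 94.1]
wrist_force: [0.9, 0.5, -0.5]
opening: 0.0003
grasp_force: 0.0
```

Request:
play_rows([
  {"slide":[0,0,0],"angular":[0,0,0],"claw":-1},
  {"slide":[0,0,0],"angular":[0,0,0],"claw":-1},
  {"slide":[0,0,0],"angular":[0,0,0],"claw":-1},
])

```text
time: 54.6
ee_pos: [0.4665, -0.3133, 0.1797]
tcp_rot: [179.9, 0.0, 94.4]
wrist_force: [-0.0, 0.2, -0.5]
opening: -0.0001
grasp_force: 0.0
```

```bash
python3 - <<'E'
from h import *
o=bot.get_obs();print(o['ee_pos'],o['tcp_rot'],o['opening'])
i,im=snap('wrist','w17');b=im.astype(int);m=(b[...,2]>90)&(b[...,1]<60)&(b[...,0]<60);m[:100]=0
n,l,st,c=cv2.connectedComponentsWithStats(m.astype(np.uint8));k=1+st[1:,4].argmax();print(c[k],st[k])
for z in(.042,.05): P=onz(i,c[k],z)[0];print(P,delta([P[0],P[1],.08]))
# lamp check from scene + top: bar ends on station (feet z .012, top .078)
s,sm=snap('scene','s17');t,tm=snap('top','t17')
from scipy.ndimage import map_coordinates
a=np.radians(4.35);u=np.array([-np.sin(a),np.cos(a),0])
for nm,i,im in(('top',t,tm),('scene',s,sm)):
    g=cv2.cvtColor(im,cv2.COLOR_BGR2GRAY).astype(float);v=np.array([np.cos(a),np.sin(a),0])
    for sg in(1,-1):
        d=np.arange(118,151,3);C=np.array([.6445,-.104,.078])
        print(nm,sg,[(int(x),int(np.mean([map_coordinates(g,q[::-1].reshape(2,1),order=1)[0] for q in proj(i,[C+u*sg*x/1000+v*y/1000 for y in(-8,0,8)])]))) for x in d])
E
```

```text
[ 0.46646233 -0.31334626  0.17965278] [1.79934208e+02 6.43925886e-03 9.44056707e+01] -0.00014716022264556796
[268.31301731 211.67870579] [ 248  192   42   40 1329]
[ 0.46416707 -0.3165671   0.042     ] (array([-3. , -2.6, 99.6]), None)
[ 0.46404243 -0.31411602  0.05      ] (array([-0.6, -2.6, 99.6]), None)
top 1 [(118, 105), (121, 104), (124, 104), (127, 101), (130, 88), (133, 68), (136, 77), (139, 101), (142, 111), (145, 113), (148, 113)]
top -1 [(118, 105), (121, 106), (124, 106), (127, 106), (130, 106), (133, 109), (136, 112), (139, 112), (142, 113), (145, 112), (148, 111)]
scene 1 [(118, 141), (121, 139), (124, 138), (127, 137), (130, 138), (133, 111), (136, 93), (139, 113), (142, 94), (145, 84), (148, 105)]
scene -1 [(118, 140), (121, 140), (124, 140), (127, 139), (130, 141), (133, 141), (136, 142), (139, 109), (142, 57), (145, 49), (148, 62)]
```

```bash
python3 - <<'E'
from h import *
s=bot.camera_info('scene');im=cv2.imread('pics/s17.png');g=cv2.cvtColor(im,cv2.COLOR_BGR2GRAY).astype(int)
a=np.radians(4.35);u=np.array([-np.sin(a),np.cos(a),0]);v=np.array([np.cos(a),np.sin(a),0]);C=np.array([.6445,-.104,0])
print('cam',-s['R'].T@s['t'])
for sg in(1,-1):
    for x,y,z in((133,-12,78),(133,12,78),(133,12,12),(133,40,24),(103,40,24),(133,40,12)): print(sg,(x,y,z),proj(s,C+u*sg*x/1000+v*y/1000+[0,0,z/1000])[0].round(1))
for x0,y0,w,h in((150,205,60,70),(258,230,50,70)):
    print(x0,y0);print('\n'.join(f'{y0+r}:'+' '.join(f'{k:3d}' for k in g[y0+r,x0:x0+w:3]) for r in range(0,h,4)))
E
```

```text
cam [1.18326839 0.18590465 0.93010977]
1 (133, -12, 78) [285.7 250.5]
1 (133, 12, 78) [283.2 259.2]
1 (133, 12, 12) [282.6 274.7]
1 (133, 40, 24) [279.8 282.2]
1 (103, 40, 24) [267.1 279.3]
1 (133, 40, 12) [279.7 284.9]
-1 (133, -12, 78) [175.8 226.8]
-1 (133, 12, 78) [171.8 234.7]
-1 (133, 12, 12) [176.4 250.8]
-1 (133, 40, 24) [171.  257.4]
-1 (103, 40, 24) [182.9 260.1]
-1 (133, 40, 12) [171.9 260.2]
150 205
205: 83  80  84  79  71  49  49  51  57  85 108 153 147 150 148 149 145 147 150 152
209:140  83  83  80  47  79  84  82  80  80  55 133 152 149 150 148 153 146 150 151
213: 77  71  84  58  48  76  81  83  85  65  52 146 150 149 151 148 150 150 147 151
217: 85  85  67  48  70  83  85  83  82  50 143 152 150 147 151 142 143 148 146 150
221: 83  77  47  56  85  83  80  82  50 127 146 148 146 144 152 149 150 150 150 148
225: 82  49  46  81  84  82  79  51  93 144 138 145 134 145 150 144 150 146 144 145
229: 49  46  85  84  81  84  67  56 146 140 140 140 137 127 142 144  65  93 147 151
233: 84  82  82  83  83  77  48 146 141 140 139 136 130 139 137 141  42  40 136 143
237: 85  83  
[... 1430 characters left out ...]
  70  80  92 132 116  71  48 149 148 158 150 150 153
266: 85  86  53  63  70  72  72  72  71  65  53 156 153 148 153 150 154
270: 90  87  56  54  71  78  75  90  77  48 120 153 155 155 153 159 152
274: 51  53 121  99 116  96  75  74  66  46 152 155 155 150 153 157 154
278:142 132 126  49 124 123 124 126  54  87 146 154 151 151 153 148 153
282: 53  67  79  51  62  69  81 124  50 134 153 151 146 155 157 153 155
286:146 122  53  43  43  45  50  50  46 156 152 150 154 153 152 151 145
290:145 150 154 156 156 157 141 109 120 157 158 152 152 154 158 152 158
294:153 147 153 156 152 154 157 156 154 151 150 155 156 157 157 153 153
298:143 145 152 155 154 151 152 155 152 155 158 152 159 157 155 158 150
```

The row profiles agree with the bar level and home at both ends, within about 1-2 px of prediction. Now I'll press the trigger.

Request:
play_rows([
  {"slide":[-1.7,-2.6,25],"angular":[0,0,0],"claw":-1},
  {"slide":[0,0,30],"angular":[0,0,0],"claw":-1},
  {"slide":[0,0,25],"angular":[0,0,0],"claw":-1},
  {"slide":[0,0,15],"angular":[0,0,0],"claw":-1},
  {"slide":[0,0,0],"angular":[0,0,0],"claw":-1},
  {"slide":[0,0,0],"angular":[0,0,0],"claw":-1},
])

```text
time: 55.35
ee_pos: [0.4635, -0.3158, 0.0847]
tcp_rot: [180.0, -0.0, 94.3]
wrist_force: [-1.2, 0.5, 0.9]
opening: 0.0001
grasp_force: 0.0
```

Request:
play_rows([
  {"slide":[0,0,4],"angular":[0,0,0],"claw":-1},
  {"slide":[0,0,4],"angular":[0,0,0],"claw":-1},
  {"slide":[0,0,4],"angular":[0,0,0],"claw":-1},
  {"slide":[0,0,0],"angular":[0,0,0],"claw":-1},
  {"slide":[0,0,0],"angular":[0,0,0],"claw":-1},
])

```text
time: 55.85
ee_pos: [0.4632, -0.3158, 0.072]
tcp_rot: [180.0, -0.0, 94.3]
wrist_force: [1.3, 0.3, 1.5]
opening: -0.0
grasp_force: 0.9
```

Request:
play_rows([
  {"slide":[0,0,2],"angular":[0,0,0],"claw":-1},
  {"slide":[0,0,2],"angular":[0,0,0],"claw":-1},
  {"slide":[0,0,2],"angular":[0,0,0],"claw":-1},
  {"slide":[0,0,0],"angular":[0,0,0],"claw":-1},
  {"slide":[0,0,0],"angular":[0,0,0],"claw":-1},
])

```text
time: 56.35
ee_pos: [0.4632, -0.3159, 0.0669]
tcp_rot: [179.9, 0.0, 94.3]
wrist_force: [-2.7, 1.7, 11.7]
opening: -0.0002
grasp_force: 5.9
```

Request:
play_rows([
  {"slide":[0,0,2],"angular":[0,0,0],"claw":-1},
  {"slide":[0,0,0],"angular":[0,0,0],"claw":-1},
  {"slide":[0,0,0],"angular":[0,0,0],"claw":-1},
  {"slide":[0,0,0],"angular":[0,0,0],"claw":-1},
])

```text
time: 56.75
ee_pos: [0.4633, -0.3159, 0.0667]
tcp_rot: [179.9, 0.0, 94.3]
wrist_force: [-7.2, 5.2, 25.0]
opening: -0.0002
grasp_force: 12.5
```

The button has bottomed: force rises to 25 N with no more travel. I'll retreat, check everything once numerically and hand in.

Request:
play_rows([
  {"slide":[0,0,-5],"angular":[0,0,0],"claw":-1},
  {"slide":[0,0,-15],"angular":[0,0,0],"claw":-1},
  {"slide":[0,0,-35],"angular":[0,0,0],"claw":-1},
  {"slide":[0,0,-40],"angular":[0,0,0],"claw":-1},
  {"slide":[0,0,-40],"angular":[0,0,0],"claw":-1},
  {"slide":[0,0,-40],"angular":[0,0,0],"claw":-1},
  {"slide":[0,0,0],"angular":[0,0,0],"claw":-1},
  {"slide":[0,0,0],"angular":[0,0,0],"claw":-1},
])

```text
time: 57.55
ee_pos: [0.4632, -0.316, 0.2396]
tcp_rot: [179.9, 0.0, 94.3]
wrist_force: [-0.1, 0.7, -0.1]
opening: 0.0002
grasp_force: 0.0
```

```bash
python3 - <<'E'
from h import *
s,sm=snap('scene','s18');a=cv2.imread('pics/s17.png');d=cv2.absdiff(a,sm).max(2)
print('station change',(d[205:292,150:300]>40).sum())
o=bot.get_obs();print(o['ee_pos'],o['wrist_force'],o['time'])
# bystanders vs first picture
s0=cv2.imread('pics/scene0.png');d=cv2.absdiff(s0,sm).max(2)
for n,(x,y) in dict(jar=(452,318),wash=(246,305),tape=(141,173),tray=(150,220)).items(): print(n,(d[y-20:y+20,x-20:x+20]>40).sum())
E
```

```text
station change 0
[ 0.4628983  -0.31572768  0.23829642] [-0.05499578  0.38335676 -0.80725177] 57.6
jar 0
wash 0
tape 0
tray 22
```

```bash
python3 -c "
from workcell import bot
print(bot.job_done())"
```

```text
the job is handed in; nothing more can be done
None
```

The job is handed in at 57.6 s of the 210 s limit: the finished part is in the tray, all three housings lie port up in their pockets, the lamp bar is home on its pegs and the trigger was pressed to its stop; early on the wrist hit its joint range and sent the arm over the wash bottle without touching it, and the jar, bottle and tape show no change on the scene camera.

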